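# Make room and unfold the bamboo board

### The job

Slide the white rice bowl along the counter, without lifting or tipping it, until it is well clear of the place where the folding board's hinged leaf will come down. Then push the leaf up and over its spine with the fingertips until it lies fully flat on the other side. Only push, grip nothing, and leave the other things on the counter where they are.

Things in the scene. Friction and masses are not known exactly. Their poses are not given: they have to be found in the camera images.
- board: Folding bamboo board, held fast to the counter by suction feet. Origin on the counter under the middle of the spine (hinge line). y runs along the spine, x is level and points from the spine to the side where the leaf must finally lie, z up. The lower half covers x = -125 to 0 mm, y = -110 to 110 mm, its top 20 mm above the counter. The hinge line is at x = 0, 20 mm above the counter.
- leaf (a joint): Angle of the upper leaf about the spine in rad: 0 = folded shut on the lower half, 1.571 = upright, 3.142 = turned right over and flat on the other side (end stop), its top then 20 mm above the counter. Starts ajar at 0.4 to 0.8. The hinge is stiff (about 0.3 N m): the leaf stays at any angle where it is left and takes about 4 N at the free edge to move.
- leaf_edge (a point): Middle of the leaf's free edge, on its inner face (the face towards the lower half at the start, the top face at the end), 125 mm from the hinge line. The leaf is a pale bamboo slab, 125 mm from spine to free edge, 220 mm along the spine, 14 mm thick, 0.28 kg, with a dark strip at the free edge and four rubber feet 6 mm high on its outer face.
- bowl: White porcelain rice bowl, loose, standing upright and empty on the counter on the side of the spine where the leaf will lie. Rim diameter 110 mm, height 55 mm, wall 4 mm, about 0.22 kg, open at the top so that fingertips fit in against the inside of its wall: inside it is 48 mm across at the floor (5 mm up), 80 mm at 24 mm up, 103 mm at the rim. The origin is the centre of its underside.
- garlic_press: Aluminium garlic press lying open, about 390 mm long and 30 mm high; bystander, origin on the counter under its hinge.
- wok_lid: Stainless domed wok lid, 280 mm across, 90 mm high with its black knob; bystander, origin at the centre of its underside.
- tongs: Bamboo tongs, about 250 mm long, 60 mm wide, 16 mm high; bystander, origin at the centre of the underside.
- jar: Green glass jar with cork, 84 mm across, 135 mm high; bystander, origin at the centre of its underside.
- mug: Blue mug, 76 mm across, 85 mm high; bystander, origin at the centre of its underside.
- soy_bottle: Small amber soy bottle, 56 mm across, 100 mm high; bystander, origin at the centre of its underside.
Things that resemble listed ones, but are neither listed nor needed, are in the scene too. Several things have the shape of the bowl; the one meant has the colours described above.

How it is judged:
On the way, in this order (a step that is already met when the one before it is completed fails the run):
1. the bowl stands clear of where the leaf will lie, with the leaf not yet turned over ((y of bowl in the frame of board above 0.16 m or y of bowl in the frame of board below -0.16 m or x of bowl in the frame of board above 0.175 m) and value of joint leaf below 2 rad), for 0.2 s.
2. the leaf lies flat on the other side (value of joint leaf above 3.06 rad), for 0.2 s.
At the end, for the whole second after the job is handed in: The leaf is turned over to more than 3.06 rad (within 5 degrees of flat); the bowl stands upright and at rest on the counter with its centre more than 160 mm along the spine from the board's middle, or more than 175 mm beyond the spine; the other things are within 25 mm of where they began (value of joint leaf above 3.06 rad and (y of bowl in the frame of board above 0.16 m or y of bowl in the frame of board below -0.16 m or x of bowl in the frame of board above 0.175 m) and height (world z) of bowl below 0.008 m and angle between bowl's own z axis and vertical below 0.1 rad and linear speed of bowl below 0.02 m/s and distance of each of garlic_press, wok_lid, tongs, jar, mug, soy_bottle from where it was at the start of the episode below 0.025 m); the robot touches nothing.
It fails at once if the bowl is lifted off the counter (height (world z) of bowl above 0.015 m).
It fails at once if the bowl is tipped by more than 25 degrees (angle between bowl's own z axis and vertical above 0.44 rad).
It fails at once if another thing on the counter is shifted by more than 25 mm (distance of any of garlic_press, wok_lid, tongs, jar, mug, soy_bottle from where it was at the start of the episode above 0.025 m).
It also fails if it takes over 58 s, if anything falls off the work surface, if the arm or the gripper's body presses on something with over 40 N, if the wrist force passes 120 N, or if a joint passes its speed limit or range.

### The arm

A 6-joint arm with a two-finger parallel gripper is mounted at the origin on the work surface. World frame = base frame: x ahead of the robot, y to its left, z up, the work surface at z = 0. Lengths are in m, angles in rad, forces in N, time in s.
With the tool pointing down it reaches from about 0.225 to 0.875 m from the base axis. Payload 3.4 kg.
Tool frame: the origin (TCP) lies between the finger pads; the fingertips stand 19 mm ahead of it and the grasp point (between the pads) is the TCP (manip.tip_reach is the distance from the TCP to the fingertips, in m); z points along the fingers, x is the direction in which the jaws open and shut, and the axes are right-handed (so a half turn about z gives the same grasp; the last joint's range is limited). The gripper opens to 85 mm and grips with 20 to 120 N. Pads are 22 mm wide; open, the fingers measure 114 mm over their backs; the gripper's body (76 mm by 85 mm) begins 54 mm behind the grasp point. The pads swing forward as they close: fully open they stand 13 mm farther back than shut.
Start: joints at [-1.449, 0.276, 1.505, -0, 1.361, -0.121], TCP at [0.138, -0.558, 0.211] pointing down, gripper open.
Joint ranges: [-2.89, 2.89], [-0.75, 2.08], [0.22, 2.7], [-1.18, 4.32], [0.11, 2.71], [-2.7, 2.7]. Speed limits (rad/s): [2.57, 2.57, 3.14, 3.14, 3.14, 3.14].

### API

Orientations are given as a unit quaternion [w, x, y, z].
In Python, from rig import manip gives the robot as it stands.
- The arm moves only by the tool send_rows, never from a script. Its arguments are lists of equal length, an entry for each row: "delta_pos": the shift along the tool's x, y, z normalised to -1 to 1, where 1 is 40 cm, a list of three; "angular": the turn, a rotation vector about the tool's x, y, z normalised to -1 to 1, where 1 is 0.08 rad, a list of three. A call has 1 to 5 rows; each row shifts and turns the commanded pose from where the row before left it, along the tool's axes as they then stand; what a row does not reach is not made up. A row lasts 1/12 s, in which the tool goes at most 41.7 mm and 7.16 degrees, less where a joint would pass 70% of its speed; a pose out of reach is approached as far as the arm can. A call with a number of a shift or a turn outside -1 to 1 is refused whole. A call with a gripper value outside its range is refused whole. "hand" is the finger opening in mm, from 0 to 85.4, set as the call begins (left out, the last holds). The fingers move at their own pace and stop on an object; "squeeze" is the grip in N (left out, the last holds). Time passes only in rows, so rows that do not move let the fingers close. It gives the time, the measured TCP pose, the force and the opening at its end, in the units of the state.
- manip.get_state(): the state, without advancing time (a new reading comes with each control period).
- manip.get_image(name): name is "scene" or "side" or "wrist"; returns the picture (400x640x3 uint8, blue, green, red); there is no depth.
- manip.calibration(name): a dict with "fx", "fy", "cx", "cy" (pixels), "k1" (the pictures are not rectified: a ray, as slopes to the right and down, at radius r is drawn at 1 + k1 r^2 times it, then the intrinsics apply), "camera_from_world" (4x4, takes a point from world to camera coordinates). Camera axes: x right, y up, looking along -z (the intrinsics and any distortion apply to the point x, -y, -z); pixel columns grow to the right and rows downward; lengths in m; the calibration is good to about 2 mm. A picture is of the moment at which its call begins: read the wrist's pose just before it. calibration takes no time and is no camera call; for the wrist camera it gives the pose at the moment of the call.
- manip.sign_off(): hands the job in, once; it reports no verdict.
The state is a dict: "clock": time; "qpos": joint angles; "qd": joint speeds; "effort": joint torques, N m; "position": TCP position; "ee_rot": TCP orientation; "contact_force": force on the tool from outside, world axes, zero at the start; "moment": the same for the moment, N m; "width": finger opening in m.
Only numpy, scipy, OpenCV 4.12 (cv2) and the standard library are available. Lean on these libraries where they do the work, as an engineer would, in place of code of your own. Each camera call takes 0.05 s, during which the arm holds its last target.

## Working session

There is one attempt and no reset: what is moved stays moved. The work goes in short steps, Python scripts to look and compute and a tool call to move; the robot and the scene stay as the last step left them, time stands still between calls to the robot, and variables do not carry over. Pictures are saved under pics/ and viewed, and the job is handed in when it is done.

Besides the shell and the picture viewer there is one more tool, called as name(argument=value, ...), one argument or row to a line, values as JSON. send_rows: Moves the arm, as the interface text tells. Scaled input: -1 to 1 covers 40 cm each way for a shift and 0.08 rad each way for a turn. Its arguments: {"type":"object","properties":{"delta_pos":{"type":"array","items":{"type":"array","items":{"type":"number"}}},"angular":{"type":"array","items":{"type":"array","items":{"type":"number"}}},"hand":{"type":"number"},"squeeze":{"type":"number"}},"required":["delta_pos","angular"]}

```bash
ls; mkdir -p pics
python3 - <<'E'
from rig import manip
import cv2
print(manip.get_state())
for n in ("scene","side","wrist"):
    c=manip.calibration(n); print(n,c)
    cv2.imwrite(f"pics/{n}0.png",manip.get_image(n))
E
```

```text
pics
{'clock': 0.0, 'qpos': array([-1.44900884e+00,  2.76589033e-01,  1.50614146e+00, -3.12113836e-05,
        1.36071965e+00, -1.20968091e-01]), 'qd': array([-2.13438281e-05, -9.50826794e-04,  9.44633647e-06, -2.59680209e-05,
        1.21719516e-03,  1.05300293e-03]), 'effort': array([-1.64151159e-03, -4.16775727e+01, -2.45807558e+01, -1.87145524e-04,
        1.11033334e-02,  2.24290687e-06]), 'position': array([ 0.13814758, -0.55755999,  0.20963985]), 'ee_rot': array([-6.45657489e-04,  7.87522569e-01, -6.16285113e-01, -6.67775893e-04]), 'contact_force': array([ 0.36151859, -0.28591938, -0.18460122]), 'moment': array([ 0.05015059, -0.01907766,  0.00928379]), 'width': 0.08566825846369958}
scene {'fx': 399.14315391517323, 'fy': 399.14315391517323, 'cx': 313.34287090904195, 'cy': 199.6131579723755, 'k1': 0.009730294405408986, 'camera_from_world': array([[ 0.29638121,  0.95502384, -0.00936197, -0.1323775 ],
       [-0.70262057,  0.22466917,  0.67516524,  0.34587228],
       [ 0.64690225, -0.19352838,  0.73760711, -1.74133313],
       [ 0.        ,  0.        ,  0.        ,  1.        ]])}
side {'fx': 470.2367097313787, 'fy': 470.2367097313787, 'cx': 322.2907859474654, 'cy': 186.47686003691396, 'k1': -0.01549254820896627, 'camera_from_world': array([[ 0.99533432, -0.09400455,  0.02174239, -0.5583463 ],
       [ 0.03672212,  0.57745868,  0.81559363, -0.06441376],
       [-0.08922484, -0.8109899 ,  0.57821649, -1.65046458],
       [ 0.        ,  0.        ,  0.        ,  1.        ]])}
wrist {'fx': 301.9333327615265, 'fy': 301.9333327615265, 'cx': 320.69319680213187, 'cy': 197.79404283796276, 'k1': -0.054429284456798115, 'camera_from_world': array([[ 0.24043951, -0.97066116, -0.00240052, -0.57298011],
       [ 0.93132478,  0.23139113, -0.28123355,  0.03664662],
       [ 0.27353794,  0.065384  ,  0.95963635, -0.37798528],
       [ 0.        ,  0.        ,  0.        ,  1.        ]])}
```

View pics/scene0.png

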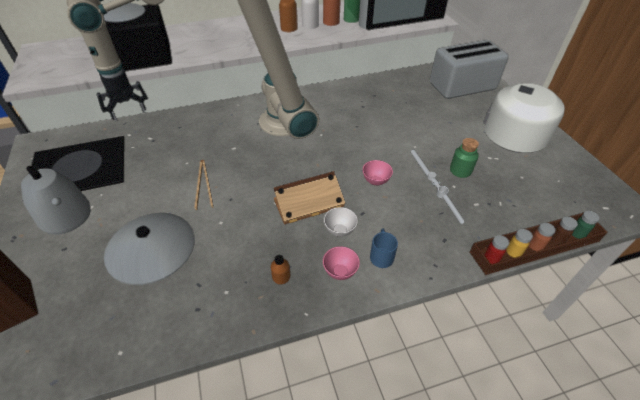

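View pics/side0.png

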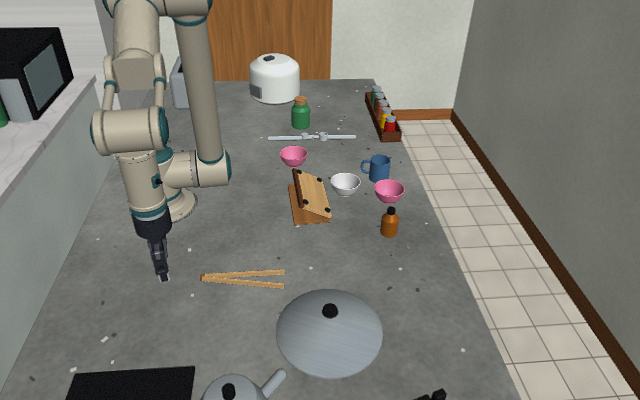

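View pics/wrist0.png

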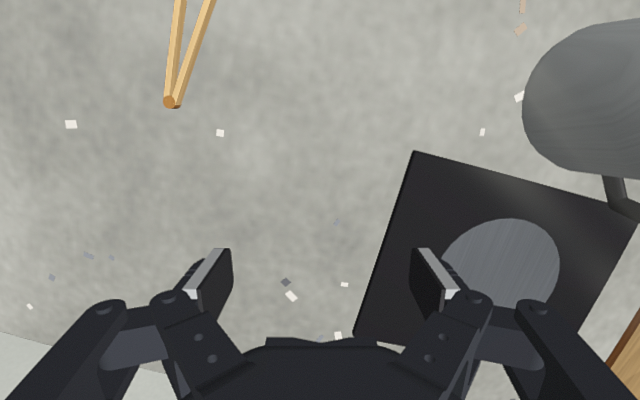

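Run:
```python
import cv2
a=cv2.imread("pics/scene0.png")[155:290,240:440]; b=cv2.imread("pics/side0.png")[135:245,270:420]
cv2.imwrite("pics/c1.png",cv2.resize(a,None,fx=4,fy=4,interpolation=2)); cv2.imwrite("pics/c2.png",cv2.resize(b,None,fx=5,fy=5,interpolation=2))
```

```text
(no output)
```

View pics/c1.png

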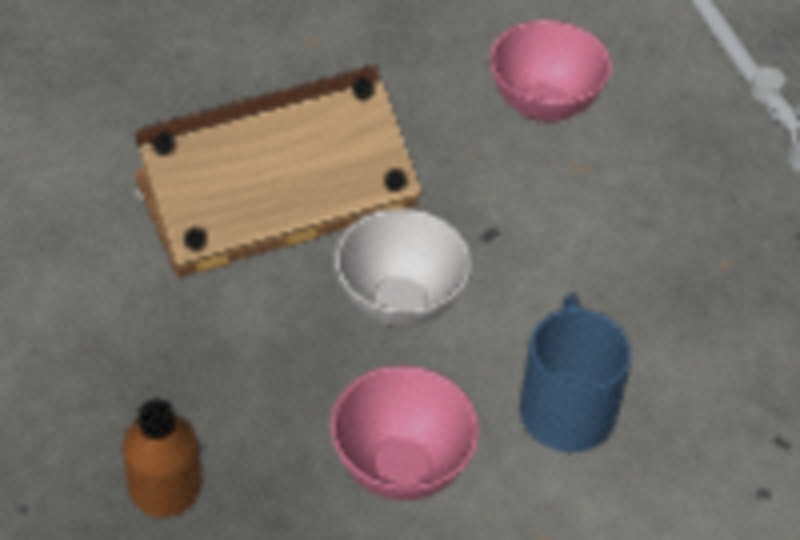

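View pics/c2.png

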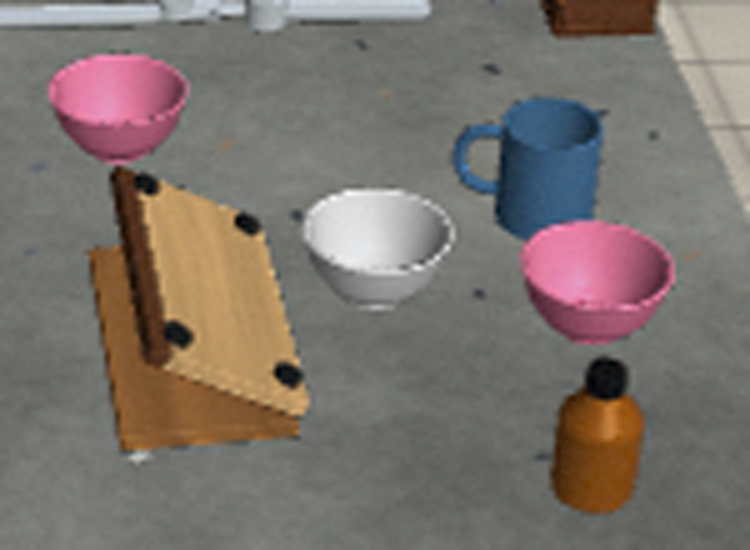

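```bash
cat > h.py <<'E'
import numpy as np, cv2
def ray(c,uv):
    uv=np.atleast_2d(np.asarray(uv,float))
    K=np.array([[c['fx'],0,c['cx']],[0,c['fy'],c['cy']],[0,0,1]])
    s=cv2.undistortPoints(uv.reshape(-1,1,2),K,np.array([c['k1'],0,0,0,0.])).reshape(-1,2)
    M=np.array(c['camera_from_world']);R=M[:3,:3];t=M[:3,3]
    d=np.c_[s[:,0],-s[:,1],-np.ones(len(s))]@R
    return -R.T@t,d/np.linalg.norm(d,axis=1,keepdims=True)
def plane(c,uv,z):
    o,d=ray(c,uv); return o+d*((z-o[2])/d[:,2])[:,None]
def tri(c1,u1,c2,u2):
    o1,d1=ray(c1,u1);o2,d2=ray(c2,u2);d1=d1[0];d2=d2[0]
    A=np.c_[d1,-d2];s=np.linalg.lstsq(A,o2-o1,rcond=None)[0]
    p,q=o1+s[0]*d1,o2+s[1]*d2
    return (p+q)/2,np.linalg.norm(p-q)
def proj(c,P):
    M=np.array(c['camera_from_world']);p=np.atleast_2d(P)@M[:3,:3].T+M[:3,3]
    x=p[:,0]/-p[:,2];y=-p[:,1]/-p[:,2];f=1+c['k1']*(x*x+y*y)
    return np.c_[c['fx']*x*f+c['cx'],c['fy']*y*f+c['cy']]
E
python3 - <<'E'
from rig import manip
from h import *
cs=manip.calibration("scene");cd=manip.calibration("side")
np.set_printoptions(precision=4,suppress=True)
S=lambda x,y:(240+(x+.5)/4-.5,155+(y+.5)/4-.5)
D=lambda x,y:(270+(x+.5)/5-.5,135+(y+.5)/5-.5)
# triangulate: feet, leaf free corners
for n,a,b in [("foot free +y",S(363,88),D(147,184)),("foot free -y",S(163,144),D(178,333)),("foot sp +y",S(396,180),D(248,223)),("foot sp -y",S(195,238),D(288,375)),
  ("leaf free outer? +y",S(378,68),D(122,168)),("leaf free -y",S(137,135),D(152,362)),("sp corner -y",S(180,272),D(298,437))]:
    print(n,*tri(cs,a,cd,b))
for n,c in(("scene",cs),("side",cd)):
    im=cv2.imread(f"pics/{n}0.png")
    hsv=cv2.cvtColor(im,cv2.COLOR_BGR2HSV)
    m=((hsv[...,1]<25)&(hsv[...,2]>140)).astype(np.uint8)
    u0=(340,222) if n=="scene" else (345,183)
    k,lab,st,cen=cv2.connectedComponentsWithStats(m)
    i=lab[u0[1],u0[0]]
    if i==0: i=np.argmin([np.hypot(*(q-u0)) for q in cen])
    mm=(lab==i).astype(np.uint8); print(n,st[i],cen[i])
    ct=max(cv2.findContours(mm,0,1)[0],key=len).reshape(-1,2)
    # rim: project to z=.055, top half of contour
    P=plane(c,ct,0.055)
    # use extreme left/right/top
    (cx,cy),r=cv2.minEnclosingCircle(P[ct[:,1]<=cen[i][1],:2].astype(np.float32)); print("rim fit",cx,cy,r)
    im2=cv2.imread(f"pics/{n}0.png")
E
```

```text
foot free +y [0.48   0.0519 0.0871] 0.0004397921172212751
foot free -y [ 0.4913 -0.1281  0.0875] 0.0019235871223802626
foot sp +y [0.5542 0.0574 0.0457] 0.0006048887208205591
foot sp -y [ 0.5649 -0.1226  0.0454] 8.965863347676939e-06
leaf free outer? +y [0.4628 0.0715 0.0891] 0.001168279913812576
leaf free -y [ 0.4717 -0.147   0.0816] 0.0029987871794905463
sp corner -y [ 0.5692 -0.1399  0.0084] 0.005494638081793051
scene [325 208  33  26 601] [341.8985 219.8453]
rim fit 0.634156346321106 0.034437146037817 0.05113670974969864
side [331 173  30  22 422] [344.5308 182.0095]
rim fit 0.6465975642204285 0.03428400680422783 0.054186590015888214
```

Run:
```python
from rig import manip
from h import *
cs=manip.calibration("scene");cd=manip.calibration("side")
np.set_printoptions(precision=4,suppress=True)
S=lambda x,y:(240+(x+.5)/4-.5,155+(y+.5)/4-.5)
D=lambda x,y:(270+(x+.5)/5-.5,135+(y+.5)/5-.5)
print("rim widths", plane(cs,[S(335,258),S(471,262)],.055), plane(cd,[D(303,232),D(455,236)],.055))
print("rim top pts", plane(cs,[S(403,209)],.055),plane(cd,[D(379,188)],.055))
X=np.array([.998,.061]);Y=np.array([-.061,.998]);O=np.array([.567,-.033])
def pr(n,p): p=np.array(p)[:2]-O; print(n,p+O,"board",p@X,p@Y)
pr("bowl tri",tri(cs,S(403,259),cd,D(379,232))[0])
print(tri(cs,S(403,259),cd,D(379,232)))
pr("pinkfar",tri(cs,S(550,62),cd,D(118,87))[0]);pr("pinknear",tri(cs,S(405,421),cd,D(597,262))[0]);
pr("mug",tri(cs,S(579,342),cd,D(553,126))[0]);pr("soy",tri(cs,S(157,410),cd,D(607,368))[0])
# garlic press points on counter
pr("gp",plane(cs,[(412,151)],.01)[0]);pr("gp",plane(cs,[(463,221)],.01)[0]);pr("gph",plane(cs,[(433,178)],.02)[0]);pr("mughandle",plane(cs,[(382,231)],.05)[0])
# overlay check of bowl
B=tri(cs,S(403,259),cd,D(379,232))[0]
for n,c in(("scene",cs),("side",cd)):
    im=cv2.resize(cv2.imread(f"pics/{n}0.png"),None,fx=4,fy=4,interpolation=2)
    t=np.linspace(0,6.28,60)
    for q in proj(c,np.c_[B[0]+.055*np.cos(t),B[1]+.055*np.sin(t),0*t+.055]): cv2.circle(im,tuple(int(round(v)) for v in (q+.5)*4-.5),1,(0,0,255),-1)
    o3=lambda x,y,z:np.r_[O+x*X+y*Y,z]
    for p in [o3(0,-.11,.02),o3(0,.11,.02),o3(-.125,-.11,.02),o3(-.125,-.11,0),o3(0,-.11,0),o3(0,.11,0)]+[o3(-.125*np.cos(.511),y,.02+.125*np.sin(.511)) for y in(-.11,.11)]+[o3(-.125*np.cos(.511)+.014*np.sin(.511),y,.02+.125*np.sin(.511)+.014*np.cos(.511)) for y in(-.11,.11)]:
        q=proj(c,p)[0]; cv2.circle(im,tuple(int(round(v)) for v in (q+.5)*4-.5),3,(0,255,0),-1)
    u=proj(c,o3(.03,0,.03))[0]*4; im=im[int(u[1])-270:int(u[1])+270,int(u[0])-370:int(u[0])+370]
    cv2.imwrite(f"pics/ov_{n}.png",im)
```

```text
rim widths [[ 0.6279 -0.0218  0.055 ]
 [ 0.6652  0.0813  0.055 ]] [[0.5913 0.0305 0.055 ]
 [0.7004 0.0185 0.055 ]]
rim top pts [[0.5949 0.0485 0.055 ]] [[0.6539 0.084  0.055 ]]
bowl tri [0.646  0.0298] board 0.08262478545309458 0.05781769848711091
(array([0.646 , 0.0298, 0.0541]), np.float64(0.0020161446636187217))
pinkfar [0.4677 0.2359] board -0.08267690938054592 0.2743721247064098
pinknear [ 0.7951 -0.0226] board 0.22823464917407318 -0.003580152576212409
mug [0.7871 0.1163] board 0.22881567234806538 0.13555761700690466
soy [ 0.7596 -0.1991] board 0.18210596827413308 -0.17750358679600414
gp [0.3668 0.4337] board -0.17137844607023087 0.4779595333295531
gp [0.7421 0.4328] board 0.20320061533877515 0.45421057627399514
gph [0.5367 0.431 ] board -0.001963118148049012 0.4649516111397805
mughandle [0.7265 0.1408] board 0.1697787498135292 0.16373966185114014
```

View pics/ov_scene.png

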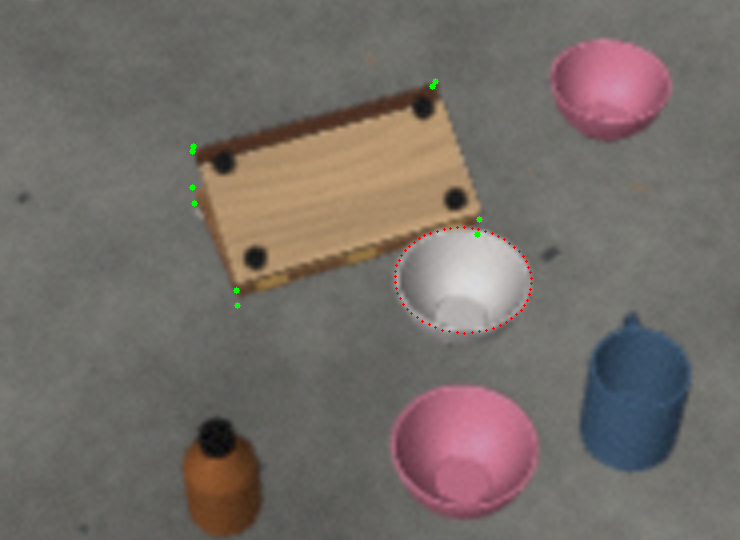

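View pics/ov_side.png

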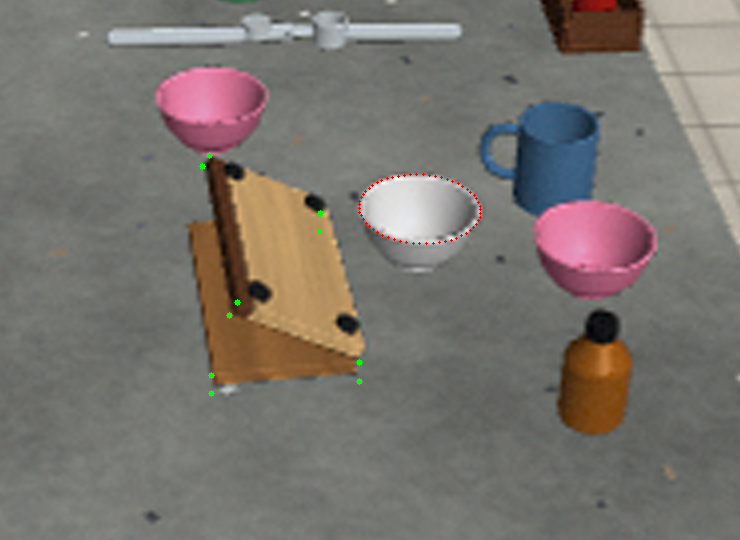

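```bash
cat >> h.py <<'E'
from scipy.spatial.transform import Rotation as Ro
X=np.array([.998,.061,0]);Y=np.array([-.061,.998,0]);O=np.array([.567,-.033,0])
def Rtool(phi):  # jaw along -Y, z tilted phi towards +X from straight down
    z=np.array([0,0,-1])*np.cos(phi)+X*np.sin(phi); x=-Y; y=np.cross(z,x)
    return Ro.from_matrix(np.c_[x,y,z])
def cur(s):
    q=s['ee_rot']; return np.array(s['position']),Ro.from_quat([q[1],q[2],q[3],q[0]])
def plan(p,R,waypoints,dec=3):
    """waypoints: (target p, target R, rows)"""
    k=0
    for tp,tR,n in waypoints:
        rv=(R.inv()*tR).as_rotvec()/n
        for i in range(n):
            d=R.inv().apply((tp-p)/(n-i))
            dp=np.round(d/.4,dec);an=np.round(rv/.08,2)
            p=p+R.apply(dp*.4);R=R*Ro.from_rotvec(an*.08);k+=1
            print(k,dp.tolist(),an.tolist(),"->",np.round(p,3))
    return p,R
E
python3 - <<'E'
from rig import manip
from h import *
s=manip.get_state();print(manip.tip_reach,s['clock'])
p,R=cur(s)
B=np.array([.646,.030,.2])
plan(p,R,[(p+(B-p)*5/20,Rtool(0),5),(B,Rtool(0),15)])
E
```

```text
0.019 0.15
1 [-0.056, -0.079, 0.001] [-0.0, 0.0, 0.45] -> [ 0.163 -0.528  0.209]
2 [-0.059, -0.077, 0.001] [-0.0, 0.0, 0.45] -> [ 0.189 -0.499  0.209]
3 [-0.062, -0.075, 0.002] [-0.0, 0.0, 0.45] -> [ 0.214 -0.469  0.208]
4 [-0.064, -0.073, 0.001] [-0.0, 0.0, 0.45] -> [ 0.24  -0.44   0.208]
5 [-0.067, -0.071, 0.002] [-0.0, 0.0, 0.45] -> [ 0.265 -0.411  0.207]
6 [-0.069, -0.068, 0.001] [0.0, 0.0, 0.0] -> [ 0.291 -0.381  0.207]
7 [-0.069, -0.068, 0.001] [0.0, 0.0, 0.0] -> [ 0.316 -0.352  0.206]
8 [-0.069, -0.068, 0.001] [0.0, 0.0, 0.0] -> [ 0.341 -0.323  0.206]
9 [-0.069, -0.068, 0.001] [0.0, 0.0, 0.0] -> [ 0.367 -0.294  0.206]
10 [-0.069, -0.068, 0.001] [0.0, 0.0, 0.0] -> [ 0.392 -0.264  0.205]
11 [-0.069, -0.068, 0.001] [0.0, 0.0, 0.0] -> [ 0.418 -0.235  0.205]
12 [-0.07, -0.068, 0.001] [0.0, 0.0, 0.0] -> [ 0.443 -0.206  0.205]
13 [-0.069, -0.068, 0.002] [0.0, 0.0, 0.0] -> [ 0.469 -0.176  0.204]
14 [-0.07, -0.068, 0.001] [0.0, 0.0, 0.0] -> [ 0.494 -0.147  0.204]
15 [-0.069, -0.068, 0.002] [0.0, 0.0, 0.0] -> [ 0.519 -0.117  0.203]
16 [-0.07, -0.068, 0.001] [0.0, 0.0, 0.0] -> [ 0.545 -0.088  0.202]
17 [-0.069, -0.068, 0.002] [0.0, 0.0, 0.0] -> [ 0.57  -0.058  0.202]
18 [-0.07, -0.068, 0.001] [0.0, 0.0, 0.0] -> [ 0.596 -0.029  0.201]
19 [-0.069, -0.068, 0.002] [0.0, 0.0, 0.0] -> [0.621 0.    0.201]
20 [-0.07, -0.067, 0.001] [0.0, 0.0, 0.0] -> [0.646 0.03  0.2  ]
```

send_rows(
  delta_pos=[
    [-0.056, -0.079, 0.001],
    [-0.059, -0.077, 0.001],
    [-0.062, -0.075, 0.002],
    [-0.064, -0.073, 0.001],
    [-0.067, -0.071, 0.002],
  ],
  angular=[
    [0, 0, 0.45],
    [0, 0, 0.45],
    [0, 0, 0.45],
    [0, 0, 0.45],
    [0, 0, 0.45],
  ],
  hand=0,
  squeeze=30,
)

```text
clock: 0.57
position: [0.266, -0.4095, 0.2074]
ee_rot: [-0.0, 0.728, -0.686, -0.0]
contact_force: [1.4, -0.6, 0.2]
width: 0.0256
```

send_rows(
  delta_pos=[
    [-0.069, -0.068, 0.001],
    [-0.069, -0.068, 0.001],
    [-0.069, -0.068, 0.001],
    [-0.069, -0.068, 0.001],
    [-0.069, -0.068, 0.001],
  ],
  angular=[
    [0, 0, 0],
    [0, 0, 0],
    [0, 0, 0],
    [0, 0, 0],
    [0, 0, 0],
  ],
)

```text
clock: 0.98
position: [0.3931, -0.2631, 0.2056]
ee_rot: [0.0, 0.729, -0.685, 0.0]
contact_force: [0.3, -1.2, -0.5]
width: -0.0001
```

send_rows(
  delta_pos=[
    [-0.069, -0.068, 0.001],
    [-0.069, -0.068, 0.001],
    [-0.069, -0.068, 0.001],
    [-0.069, -0.068, 0.001],
    [-0.069, -0.068, 0.001],
  ],
  angular=[
    [0, 0, 0],
    [0, 0, 0],
    [0, 0, 0],
    [0, 0, 0],
    [0, 0, 0],
  ],
)

```text
clock: 1.4
position: [0.5202, -0.1167, 0.2035]
ee_rot: [0.0, 0.729, -0.684, -0.0]
contact_force: [0.5, 0.3, -0.7]
width: -0.0002
```

send_rows(
  delta_pos=[
    [-0.07, -0.068, 0.001],
    [-0.069, -0.068, 0.002],
    [-0.07, -0.068, 0.001],
    [-0.069, -0.068, 0.002],
    [-0.07, -0.067, 0.001],
  ],
  angular=[
    [0, 0, 0],
    [0, 0, 0],
    [0, 0, 0],
    [0, 0, 0],
    [0, 0, 0],
  ],
)

```text
clock: 1.82
position: [0.6468, 0.0306, 0.2004]
ee_rot: [0.0, 0.729, -0.684, -0.0]
contact_force: [1.1, -0.5, -0.9]
width: -0.0002
```

send_rows(
  delta_pos=[
    [0, 0, 0],
    [0, 0, 0],
  ],
  angular=[
    [0, 0, 0],
    [0, 0, 0],
  ],
)

```text
clock: 1.98
position: [0.6465, 0.0305, 0.1996]
ee_rot: [0.001, 0.73, -0.683, -0.001]
contact_force: [-1.0, -0.3, -0.8]
width: 0.0001
```

Run:
```python
from rig import manip
from h import *
s=manip.get_state();print(s['clock'],s['position'],s['contact_force'],s['width'])
c=manip.calibration("wrist");im=manip.get_image("wrist")
t=np.linspace(0,6.28,60)
for q in proj(c,np.c_[.646+.055*np.cos(t),.030+.055*np.sin(t),0*t+.055]): cv2.circle(im,tuple(int(round(v)) for v in q),1,(0,0,255),-1)
cv2.imwrite("pics/w1.png",im)
```

```text
1.9833 [0.64651583 0.03053187 0.19960322] [-0.97586647 -0.25226701 -0.79161143] 0.0001483422382008621
```

View pics/w1.png

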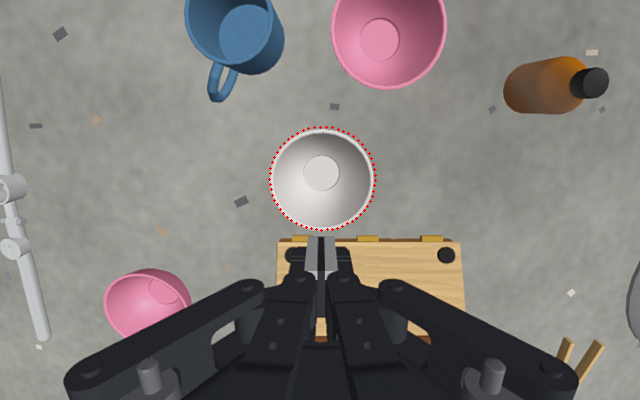

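send_rows(
  delta_pos=[
    [0, 0, 0.08],
    [0, 0, 0.08],
    [0, 0, 0.08],
    [0, 0, 0.08],
    [0, 0, 0.05],
  ],
  angular=[
    [0, 0, 0],
    [0, 0, 0],
    [0, 0, 0],
    [0, 0, 0],
    [0, 0, 0],
  ],
)

```text
clock: 2.45
position: [0.6427, 0.0272, 0.05]
ee_rot: [0.002, 0.728, -0.685, -0.002]
contact_force: [-1.0, 0.5, 0.1]
width: 0.0002
```

send_rows(
  delta_pos=[
    [0, 0, 0.02],
    [0, 0, 0.02],
    [0, 0, 0],
  ],
  angular=[
    [0, 0, 0],
    [0, 0, 0],
    [0, 0, 0],
  ],
)

```text
clock: 2.7
position: [0.6452, 0.0279, 0.0363]
ee_rot: [0.001, 0.729, -0.685, -0.0]
contact_force: [-0.5, 0.2, -0.8]
width: 0.0003
```

Run:
```python
from rig import manip
from h import *
s=manip.get_state();print(s['clock'],s['position'],s['contact_force'],s['width'])
cv2.imwrite("pics/w2.png",manip.get_image("wrist"))
p,R=cur(s)
T=np.array([.635,.045+.125,p[2]]); 
plan(p,R,[(T,Rtool(0),20)])
```

```text
2.7 [0.64524511 0.02790764 0.0363412 ] [-0.51875152  0.17641185 -0.79272965] 0.00029027354680023965
1 [-0.018, 0.0, -0.0] [0.0, -0.0, 0.0] -> [0.645 0.035 0.036]
2 [-0.018, 0.0, -0.0] [0.0, -0.0, 0.0] -> [0.644 0.042 0.036]
3 [-0.018, 0.0, -0.0] [0.0, -0.0, 0.0] -> [0.644 0.049 0.036]
4 [-0.018, 0.0, -0.0] [0.0, -0.0, 0.0] -> [0.643 0.057 0.036]
5 [-0.018, 0.0, -0.0] [0.0, -0.0, 0.0] -> [0.643 0.064 0.036]
6 [-0.018, 0.0, -0.0] [0.0, -0.0, 0.0] -> [0.643 0.071 0.036]
7 [-0.018, 0.0, -0.0] [0.0, -0.0, 0.0] -> [0.642 0.078 0.036]
8 [-0.018, 0.0, -0.0] [0.0, -0.0, 0.0] -> [0.642 0.085 0.036]
9 [-0.018, 0.0, -0.0] [0.0, -0.0, 0.0] -> [0.641 0.093 0.036]
10 [-0.018, 0.0, -0.0] [0.0, -0.0, 0.0] -> [0.641 0.1   0.036]
11 [-0.018, 0.0, -0.0] [0.0, -0.0, 0.0] -> [0.64  0.107 0.036]
12 [-0.018, 0.0, -0.0] [0.0, -0.0, 0.0] -> [0.64  0.114 0.036]
13 [-0.018, 0.0, -0.0] [0.0, -0.0, 0.0] -> [0.639 0.121 0.036]
14 [-0.017, 0.001, -0.0] [0.0, -0.0, 0.0] -> [0.639 0.128 0.036]
15 [-0.018, 0.0, -0.0] [0.0, -0.0, 0.0] -> [0.638 0.135 0.036]
16 [-0.017, 0.001, -0.0] [0.0, -0.0, 0.0] -> [0.637 0.142 0.036]
17 [-0.018, 0.0, -0.0] [0.0, -0.0, 0.0] -> [0.637 0.149 0.036]
18 [-0.017, 0.001, -0.0] [0.0, -0.0, 0.0] -> [0.636 0.156 0.036]
19 [-0.018, 0.0, -0.0] [0.0, -0.0, 0.0] -> [0.636 0.163 0.036]
20 [-0.017, 0.001, -0.0] [0.0, -0.0, 0.0] -> [0.635 0.17  0.036]
```

View pics/w2.png

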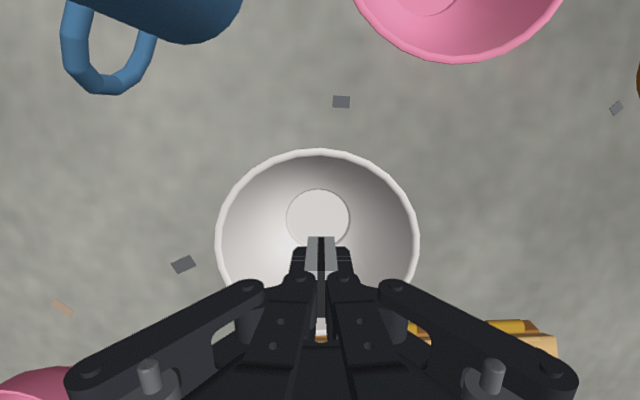

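send_rows(
  delta_pos=[
    [-0.015, 0, 0],
    [-0.015, 0, 0],
    [-0.015, 0, 0],
    [-0.015, 0, 0],
    [-0.015, 0, 0],
  ],
  angular=[
    [0, 0, 0],
    [0, 0, 0],
    [0, 0, 0],
    [0, 0, 0],
    [0, 0, 0],
  ],
)

```text
clock: 3.17
position: [0.6444, 0.0598, 0.0375]
ee_rot: [-0.0, 0.729, -0.684, 0.0]
contact_force: [-0.0, -0.5, -0.0]
width: -0.0001
```

send_rows(
  delta_pos=[
    [-0.015, 0, 0],
    [-0.015, 0, 0],
    [-0.015, 0, 0],
    [-0.015, 0, 0],
    [-0.015, 0, 0],
  ],
  angular=[
    [0, 0, 0],
    [0, 0, 0],
    [0, 0, 0],
    [0, 0, 0],
    [0, 0, 0],
  ],
)

```text
clock: 3.58
position: [0.6422, 0.0894, 0.0368]
ee_rot: [0.0, 0.729, -0.684, 0.0]
contact_force: [1.2, -0.1, -0.7]
width: 0.0001
```

Run:
```python
from rig import manip
from h import *
s=manip.get_state();print(s['clock'],s['position'],s['contact_force'],s['width'])
cv2.imwrite("pics/d3.png",cv2.resize(manip.get_image("side")[110:250,240:440],None,fx=4,fy=4))
```

```text
3.5833 [0.6422108  0.08938859 0.0368046 ] [ 1.15187045 -0.14525047 -0.72661304] 8.098123716055693e-05
```

View pics/d3.png

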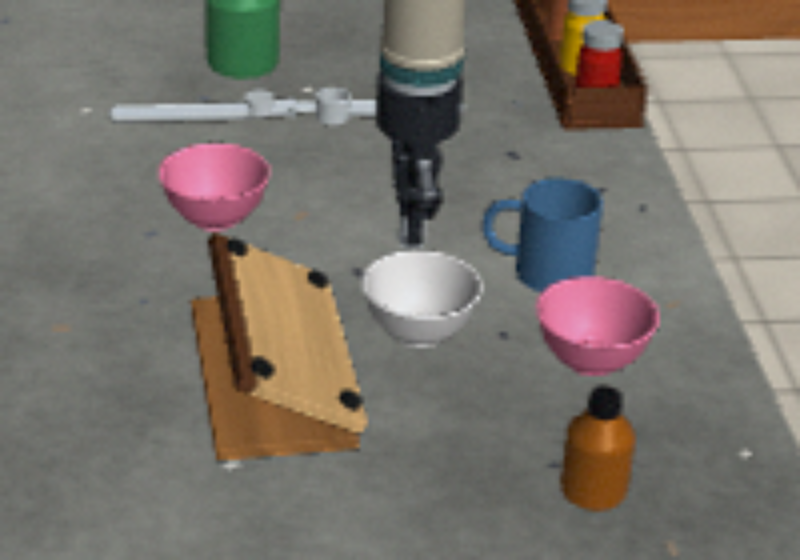

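Run:
```python
from rig import manip
from h import *
c=manip.calibration("side")
for z in (.018,.0368,.055,.075): print(z,(proj(c,[.642,.0894,z])[0]-[240,110])*4)
print((proj(c,[.642,.138,.018])[0]-[240,110])*4)
cv2.imwrite("pics/s3.png",cv2.resize(manip.get_image("scene")[130:290,240:440],None,fx=4,fy=3.75));cv2.imwrite("pics/w3.png",manip.get_image("wrist"))
```

```text
0.018 [406.36704665 278.84213599]
0.0368 [407.28080827 262.27916587]
0.055 [408.17603629 246.04892937]
0.075 [409.17207936 227.98720859]
[399.93523222 250.25640669]
```

View pics/s3.png

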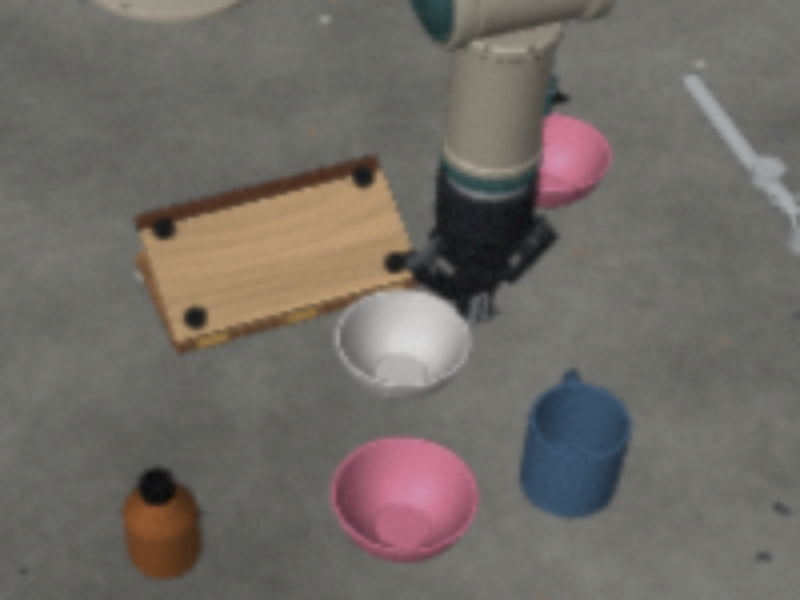

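View pics/w3.png

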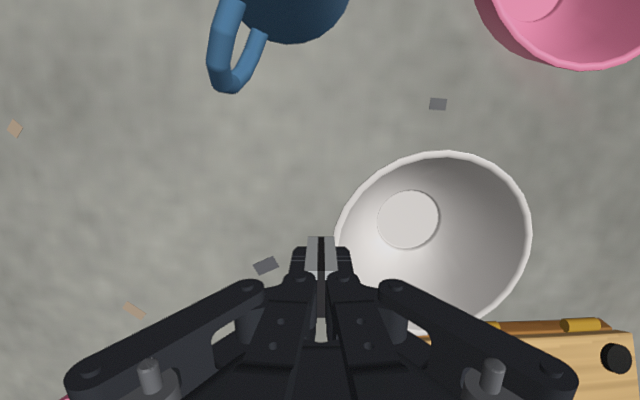

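Run:
```python
from rig import manip
from h import *
cs=manip.calibration("scene");cd=manip.calibration("side")
print(tri(cs,(240+485/4-.4,130+317/3.75-.4),cd,(240+413/4-.4,110+243/4-.4)))
im=manip.get_image("scene"); cv2.imwrite("pics/s4.png",cv2.resize(im[180:240,320:400],None,fx=8,fy=8,interpolation=2))
im=manip.get_image("side"); cv2.imwrite("pics/d4.png",cv2.resize(im[140:200,310:390],None,fx=8,fy=8,interpolation=2))
print(manip.get_state()['position'], dir(manip))
```

```text
(array([0.64568691, 0.10069029, 0.05395442]), np.float64(0.002838378164579218))
[0.64226861 0.08860497 0.03680623] ['MotionError', '__class__', '__delattr__', '__dict__', '__dir__', '__doc__', '__eq__', '__format__', '__ge__', '__getattribute__', '__getstate__', '__gt__', '__hash__', '__init__', '__init_subclass__', '__le__', '__lt__', '__module__', '__ne__', '__new__', '__reduce__', '__reduce_ex__', '__repr__', '__setattr__', '__sizeof__', '__str__', '__subclasshook__', '__weakref__', 'calibration', 'get_image', 'get_state', 'sign_off', 'tip_reach']
```

View pics/s4.png

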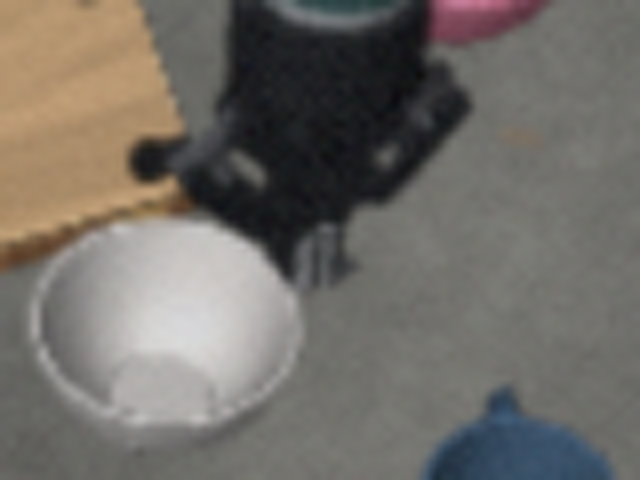

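View pics/d4.png

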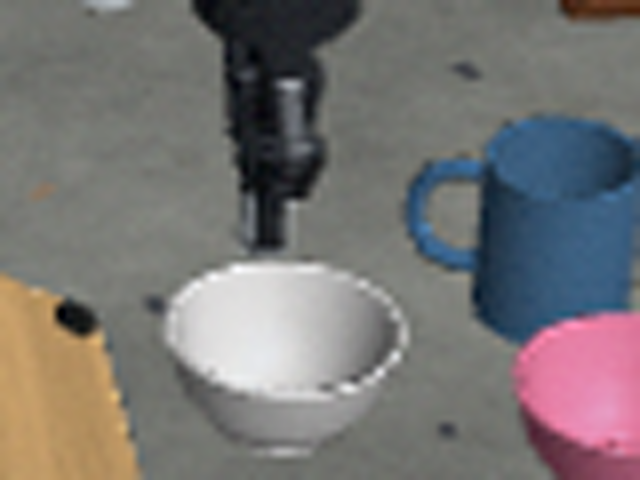

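Run:
```python
from rig import manip
from h import *
s=manip.get_state();p,R=cur(s);c=manip.calibration("wrist")
for d in (-.02,-.01,0,.01,.019,.03): print(d,proj(c,p+R.apply([0,0,d]))[0], "side y+-11", proj(c,p+R.apply([0,-.011,d]))[0])
im=cv2.imread("pics/w3.png");t=np.linspace(0,6.28,60)
for q in proj(c,np.c_[.646+.055*np.cos(t),.030+.055*np.sin(t),0*t+.055]): cv2.circle(im,tuple(int(round(v)) for v in q),1,(0,0,255),-1)
cv2.imwrite("pics/w3b.png",im)
M=c['camera_from_world'];print("cam",-M[:3,:3].T@M[:3,3])
```

```text
-0.02 [322.41460332 252.10819958] side y+-11 [322.45167479 232.46273627]
-0.01 [322.32877743 243.86945607] side y+-11 [322.36166363 225.20445588]
0 [322.2521631  236.52265652] side y+-11 [322.28155398 218.75029836]
0.01 [322.18336622 229.93163443] side y+-11 [322.20980769 212.97447547]
0.019 [322.12719554 224.55453348] side y+-11 [322.15135914 208.27231671]
0.03 [322.06491529 218.59705328] side y+-11 [322.08668769 203.07281486]
cam [0.71306574 0.09391758 0.19874793]
```

View pics/w3b.png

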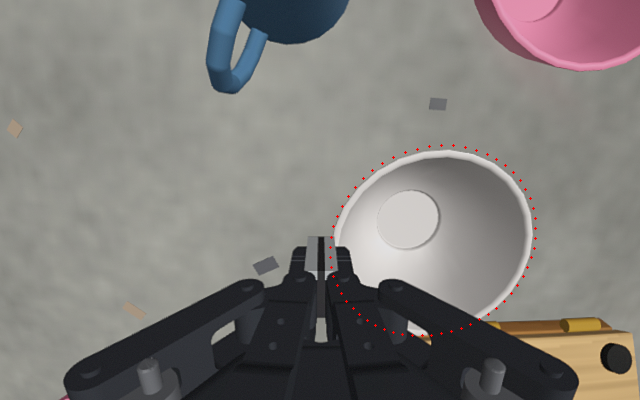

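Run:
```python
from rig import manip
from h import *
s=manip.get_state();p,R=cur(s);print(s['clock'],p)
plan(p,R,[(np.r_[p[:2],.06],Rtool(0),1),(np.array([.646,.032,.06]),Rtool(0),3),(np.array([.646,.032,.012]),Rtool(0),3)])
```

```text
3.8333 [0.64226861 0.08860497 0.03680623]
1 [0.0, 0.0, -0.058] [0.0, -0.0, 0.02] -> [0.642 0.089 0.06 ]
2 [0.047, -0.0, 0.0] [0.0, -0.0, 0.0] -> [0.643 0.07  0.06 ]
3 [0.047, -0.0, 0.0] [0.0, -0.0, 0.0] -> [0.645 0.051 0.06 ]
4 [0.048, -0.001, 0.0] [0.0, -0.0, 0.0] -> [0.646 0.032 0.06 ]
5 [-0.0, 0.0, 0.04] [0.0, -0.0, 0.0] -> [0.646 0.032 0.044]
6 [-0.0, 0.0, 0.04] [0.0, -0.0, 0.0] -> [0.646 0.032 0.028]
7 [-0.0, 0.0, 0.04] [0.0, -0.0, 0.0] -> [0.646 0.032 0.012]
```

send_rows(
  delta_pos=[
    [0, 0, -0.058],
    [0.047, 0, 0],
    [0.047, 0, 0],
    [0.048, 0, 0],
    [0, 0, 0],
  ],
  angular=[
    [0, 0, 0],
    [0, 0, 0],
    [0, 0, 0],
    [0, 0, 0],
    [0, 0, 0],
  ],
)

```text
clock: 4.25
position: [0.6464, 0.0282, 0.0603]
ee_rot: [0.001, 0.728, -0.686, 0.001]
contact_force: [-0.6, -0.1, 0.4]
width: 0.0001
```

send_rows(
  delta_pos=[
    [0, 0, 0.03],
    [0, 0, 0.03],
    [0, 0, 0.03],
    [0, 0, 0.02],
    [0, 0, 0],
  ],
  angular=[
    [0, 0, 0],
    [0, 0, 0],
    [0, 0, 0],
    [0, 0, 0],
    [0, 0, 0],
  ],
)

```text
clock: 4.67
position: [0.6437, 0.0325, 0.0132]
ee_rot: [0.002, 0.729, -0.684, -0.002]
contact_force: [-0.1, 0.1, 0.4]
width: -0.0002
```

Run:
```python
from rig import manip
from h import *
s=manip.get_state();print(s['clock'],s['position'],s['contact_force'],s['width'])
a=cv2.resize(manip.get_image("scene")[165:245,300:400],None,fx=4,fy=4);b=cv2.resize(manip.get_image("side")[130:210,300:400],None,fx=4,fy=4)
cv2.imwrite("pics/x5.png",np.hstack([a,b]))
```

```text
4.6667 [0.64368741 0.03254872 0.01318289] [-0.07559126  0.14012552  0.40109085] -0.0001657230262329976
```

View pics/x5.png

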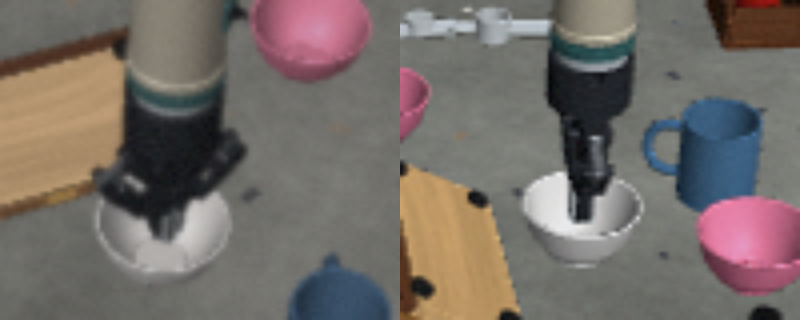

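send_rows(
  delta_pos=[
    [0, 0, 0.02],
    [-0.02, 0, 0],
    [-0.02, 0, 0],
    [-0.02, 0, 0],
    [-0.015, 0, 0],
  ],
  angular=[
    [0, 0, 0],
    [0, 0, 0],
    [0, 0, 0],
    [0, 0, 0],
    [0, 0, 0],
  ],
)

```text
clock: 5.18
position: [0.644, 0.0633, 0.0084]
ee_rot: [-0.0, 0.729, -0.684, 0.0]
contact_force: [0.1, -1.8, -0.1]
width: -0.0
```

send_rows(
  delta_pos=[
    [-0.015, 0, 0],
    [-0.015, 0, 0],
    [-0.015, 0, 0],
    [-0.015, 0, 0],
    [-0.015, 0, 0],
  ],
  angular=[
    [0, 0, 0],
    [0, 0, 0],
    [0, 0, 0],
    [0, 0, 0],
    [0, 0, 0],
  ],
)

```text
clock: 5.6
position: [0.6421, 0.0923, 0.0081]
ee_rot: [0.0, 0.729, -0.685, 0.0]
contact_force: [-0.4, -1.5, -0.4]
width: -0.0002
```

Run:
```python
from rig import manip
from h import *
s=manip.get_state();print(s['clock'],s['position'],s['contact_force'],s['width'])
a=cv2.resize(manip.get_image("scene")[165:245,300:400],None,fx=4,fy=4);b=cv2.resize(manip.get_image("side")[130:210,300:400],None,fx=4,fy=4)
cv2.imwrite("pics/x6.png",np.hstack([a,b]))
```

```text
5.6 [0.64207742 0.09233376 0.00809772] [-0.36389725 -1.4959853  -0.4066133 ] -0.0002335239058750655
```

View pics/x6.png

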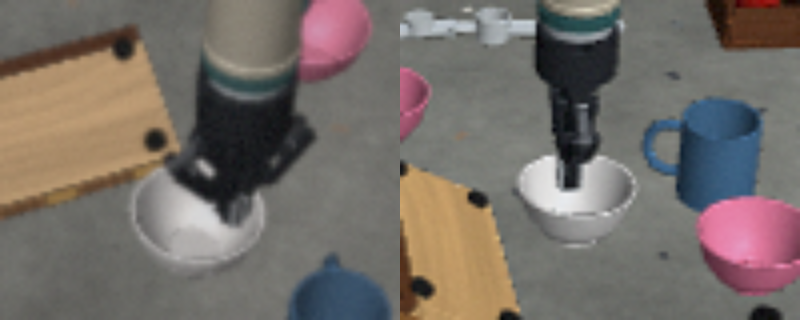

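send_rows(
  delta_pos=[
    [-0.02, 0, 0],
    [-0.02, 0, 0],
    [-0.02, 0, 0],
    [-0.02, 0, 0],
    [-0.02, 0, 0],
  ],
  angular=[
    [0, 0, 0],
    [0, 0, 0],
    [0, 0, 0],
    [0, 0, 0],
    [0, 0, 0],
  ],
)

```text
clock: 6.12
position: [0.6394, 0.1327, 0.008]
ee_rot: [0.0, 0.729, -0.685, -0.0]
contact_force: [0.5, -1.9, 0.5]
width: -0.0
```

send_rows(
  delta_pos=[
    [-0.02, 0, 0],
    [-0.02, 0, 0],
    [-0.02, 0, 0],
    [-0.02, 0, 0],
    [-0.015, 0, 0],
  ],
  angular=[
    [0, 0, 0],
    [0, 0, 0],
    [0, 0, 0],
    [0, 0, 0],
    [0, 0, 0],
  ],
)

```text
clock: 6.53
position: [0.637, 0.1709, 0.008]
ee_rot: [0.0, 0.729, -0.684, -0.0]
contact_force: [0.3, -2.9, -1.2]
width: -0.0001
```

send_rows(
  delta_pos=[
    [-0.015, 0, 0],
    [-0.01, 0, 0],
    [0, 0, 0],
    [0, 0, 0],
  ],
  angular=[
    [0, 0, 0],
    [0, 0, 0],
    [0, 0, 0],
    [0, 0, 0],
  ],
)

```text
clock: 6.87
position: [0.6366, 0.1803, 0.0082]
ee_rot: [-0.0, 0.729, -0.685, -0.0]
contact_force: [0.3, 0.5, -0.0]
width: 0.0
```

Run:
```python
from rig import manip
from h import *
s=manip.get_state();print(s['clock'],s['position'],s['contact_force'],s['width'])
a=cv2.resize(manip.get_image("scene")[135:265,280:440],None,fx=4.5,fy=4.5);b=cv2.resize(manip.get_image("side")[110:220,290:410],None,fx=5,fy=5)
cv2.imwrite("pics/x7a.png",a);cv2.imwrite("pics/x7b.png",b)
```

```text
6.8667 [0.63655198 0.18033426 0.00815019] [ 0.29112349  0.51297669 -0.0315961 ] 4.324565151347933e-05
```

View pics/x7a.png

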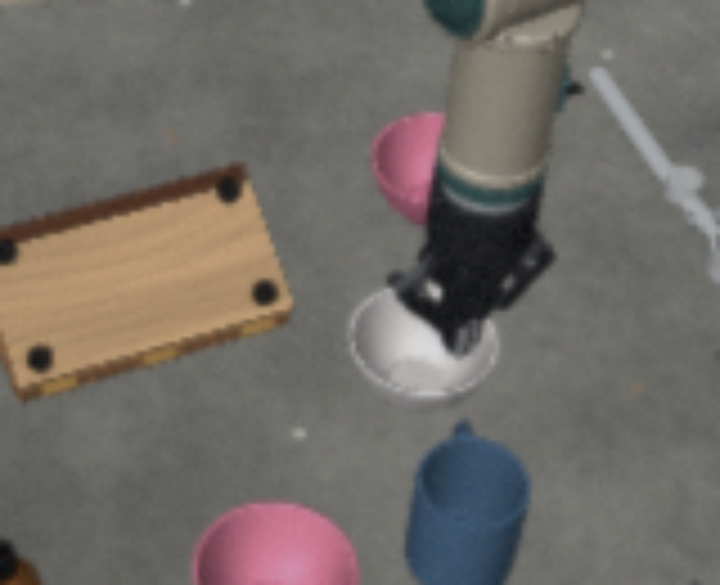

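View pics/x7b.png

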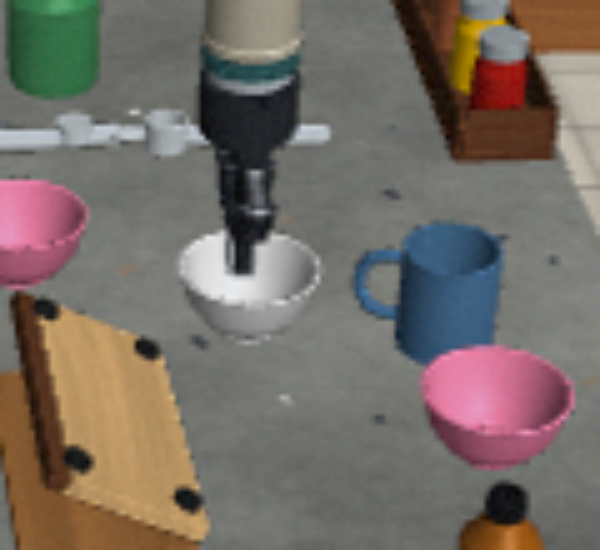

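send_rows(
  delta_pos=[
    [0.03, 0, 0],
    [0, 0, -0.05],
    [0, 0, -0.09],
    [0, 0, -0.1],
    [0, 0, -0.1],
  ],
  angular=[
    [0, 0, 0],
    [0, 0, 0],
    [0, 0, 0],
    [0, 0, 0],
    [0, 0, 0],
  ],
)

```text
clock: 7.38
position: [0.6367, 0.1664, 0.1449]
ee_rot: [0.001, 0.729, -0.685, -0.0]
contact_force: [0.8, 1.0, -0.1]
width: -0.0008
```

Run:
```python
from rig import manip
from h import *
cs=manip.calibration("scene");cd=manip.calibration("side")
B,e=tri(cs,(374,211),cd,(340,164.3)); print(B,e,"board",(B-O)@X,(B-O)@Y)
s=manip.get_state();p,R=cur(s);print(s['clock'],p,R.as_matrix().round(3),s['qpos'])
```

```text
[0.64172085 0.14953471 0.0490484 ] 0.0014403639981331764 board 0.08570602615317244 0.17761166601589115
7.3833 [0.63669493 0.16635094 0.14487517] [[ 0.062 -0.998 -0.002]
 [-0.998 -0.062 -0.001]
 [ 0.     0.002 -1.   ]] [ 1.50085956e-01  4.39758808e-01  1.41617561e+00 -3.23700613e-04
  1.28766514e+00  1.65913826e+00]
```

Run:
```python
from rig import manip
from h import *
s=manip.get_state();p,R=cur(s)
plan(p,R,[(O+X*-.19+np.array([0,0,.25]),Rtool(.6),10)])
```

```text
1 [0.049, 0.068, -0.026] [0.75, -0.0, 0.0] -> [0.611 0.145 0.155]
2 [0.049, 0.066, -0.03] [0.75, -0.0, 0.0] -> [0.585 0.124 0.166]
3 [0.049, 0.064, -0.034] [0.75, -0.0, 0.0] -> [0.559 0.103 0.176]
4 [0.048, 0.062, -0.038] [0.75, -0.0, 0.0] -> [0.533 0.082 0.187]
5 [0.049, 0.06, -0.042] [0.75, -0.0, 0.0] -> [0.507 0.061 0.198]
6 [0.048, 0.057, -0.045] [0.75, -0.0, 0.0] -> [0.482 0.04  0.208]
7 [0.049, 0.055, -0.048] [0.75, -0.0, 0.0] -> [0.455 0.019 0.218]
8 [0.048, 0.052, -0.052] [0.75, -0.0, 0.0] -> [ 0.429 -0.002  0.229]
9 [0.049, 0.048, -0.055] [0.75, -0.0, 0.0] -> [ 0.403 -0.024  0.24 ]
10 [0.048, 0.045, -0.057] [0.75, -0.0, 0.0] -> [ 0.377 -0.044  0.25 ]
```

send_rows(
  delta_pos=[
    [0.049, 0.068, -0.026],
    [0.049, 0.066, -0.03],
    [0.049, 0.064, -0.034],
    [0.048, 0.062, -0.038],
    [0.049, 0.06, -0.042],
  ],
  angular=[
    [0.75, 0, 0],
    [0.75, 0, 0],
    [0.75, 0, 0],
    [0.75, 0, 0],
    [0.75, 0, 0],
  ],
)

```text
clock: 7.8
position: [0.5064, 0.0603, 0.1969]
ee_rot: [-0.11, 0.721, -0.677, 0.104]
contact_force: [0.2, -1.0, 0.3]
width: -0.0002
```

send_rows(
  delta_pos=[
    [0.048, 0.057, -0.045],
    [0.049, 0.055, -0.048],
    [0.048, 0.052, -0.052],
    [0.049, 0.048, -0.055],
    [0.048, 0.045, -0.057],
  ],
  angular=[
    [0.75, 0, 0],
    [0.75, 0, 0],
    [0.75, 0, 0],
    [0.75, 0, 0],
    [0.75, 0, 0],
  ],
)

```text
clock: 8.22
position: [0.3885, -0.033, 0.2424]
ee_rot: [-0.203, 0.7, -0.658, 0.189]
contact_force: [-0.6, -1.1, -0.3]
width: 0.0001
```

Run:
```python
from rig import manip
from h import *
s=manip.get_state();p,R=cur(s);q=s['qpos'];print(s['clock'],p,q,R.apply([0,0,1]))
L1,L2,a=.5976,.3975,.022
A=q[1];Bb=A+q[2];C=Bb+q[4];r=np.hypot(p[0],p[1])
print("sum",C,"Lt from r",(r-a-L1*np.sin(A)-L2*np.sin(Bb))/np.sin(C), "h-ish: z-arm", p[2]-L1*np.cos(A)-L2*np.cos(Bb),np.cos(C))
cv2.imwrite("pics/w8.png",manip.get_image("wrist"))
a=cv2.resize(manip.get_image("scene")[120:280,250:450],None,fx=4,fy=3.75);cv2.imwrite("pics/x8a.png",a)
```

```text
8.2167 [ 0.38849883 -0.03298183  0.24239075] [-0.6238943  -0.35425343  2.16580851  0.43870241  0.92590283  0.68985352] [ 0.53209982  0.03524362 -0.8459478 ]
sum 2.737457905039568 Lt from r 0.4810571287036134 h-ish: z-arm -0.22332198870396452 -0.9194429783792729
```

View pics/w8.png

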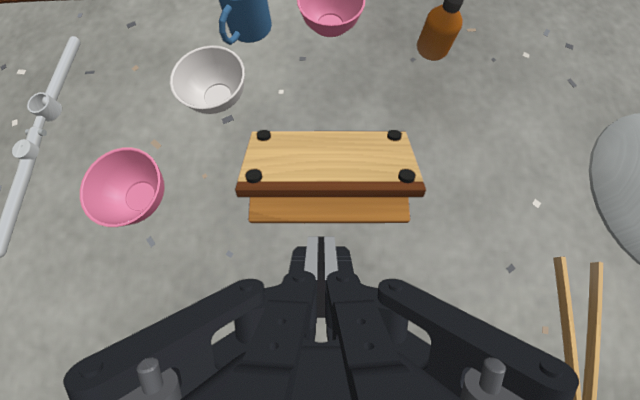

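View pics/x8a.png

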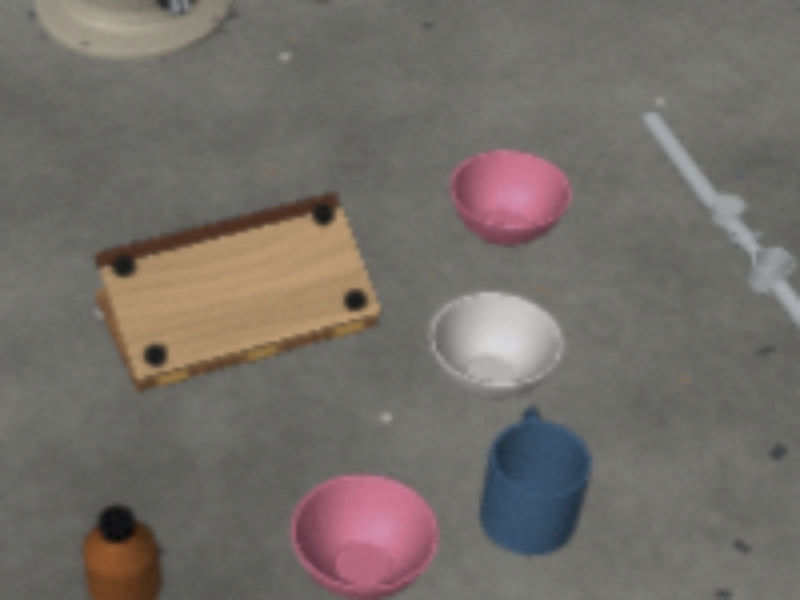

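```bash
cat > fk.py <<'E'
import numpy as np
from scipy.optimize import least_squares
from scipy.spatial.transform import Rotation as Ro
def fk(q,P):
    a,h,lat,L1,L2,e,Lt=P
    R1=Ro.from_euler('z',q[0]);R2=R1*Ro.from_euler('y',q[1]);R3=R2*Ro.from_euler('y',q[2])
    R4=R3*Ro.from_euler('z',q[3]);R5=R4*Ro.from_euler('y',q[4]);R6=R5*Ro.from_euler('z',q[5])
    p=R1.apply([a,lat,h])+R2.apply([0,0,L1])+R3.apply([e,0,L2])+R5.apply([0,0,Lt])
    return p,R6
S=[([-1.44900884e+00,2.76589033e-01,1.50614146e+00,-3.12e-05,1.36071965,-.120968],[.13814758,-.55755999,.20963985],[-6.45657489e-04,7.87522569e-01,-6.16285113e-01,-6.67775893e-04]),
([1.50085956e-01,4.39758808e-01,1.41617561,-3.237e-4,1.28766514,1.65913826],[.63669493,.16635094,.14487517],None),
([-0.6238943,-0.35425343,2.16580851,0.43870241,0.92590283,0.68985352],[.38849883,-.03298183,.24239075],[-0.203,0.7,-0.658,0.189])]
E
python3 - <<'E'
from fk import *
f=lambda P:np.r_[np.concatenate([fk(q,P)[0]-p for q,p,_ in S]),1e-3*(P-P0)]
P0=np.array([0,.15,.07,.55,.4,0,.3])
r=least_squares(f,P0);print(r.x.round(4),r.fun[:9].round(4))
for q,p,o in S:
    R=fk(q,r.x)[1];print(R.as_quat().round(3),o,R.apply([0,0,1]).round(3))
E
```

```text
[0.     0.1368 0.0694 0.6297 0.4211 0.0604 0.3853] [ 0.  0.  0.  0.  0.  0. -0. -0. -0.]
[ 0.616  0.788  0.001 -0.001] [-0.000645657489, 0.787522569, -0.616285113, -0.000667775893] [-0.     0.002 -1.   ]
[ 0.685  0.729 -0.001 -0.   ] None [-0.002 -0.001 -1.   ]
[0.658 0.7   0.203 0.189] [-0.203, 0.7, -0.658, 0.189] [ 0.532  0.035 -0.846]
```

```bash
cat >> fk.py <<'E'
P=np.array([0,.1368,.0694,.6297,.4211,.0604,.3853])
P=least_squares(lambda P_:np.r_[np.concatenate([fk(q,P_)[0]-p for q,p,_ in S]),1e-3*(P_-P)],P).x
def ik(p,R,q0):
    Rm=R*Ro.from_euler('z',np.pi/2)
    g=lambda q:np.r_[fk(q,P)[0]-p,.3*(fk(q,P)[1].inv()*(R*OFF)).as_rotvec()]
    r=least_squares(g,q0);return r.x,np.abs(r.fun).max()
R0=Ro.from_quat([.7,-.658,.189,-.203]);OFF=R0.inv()*fk(S[2][0],P)[1]
OFF=Ro.from_euler('z',np.round(OFF.as_euler('zyx')[0]/(np.pi/2))*np.pi/2)
E
cat > leaf.py <<'E'
from h import *
TIP=-.018; HT=.011
def d2(phi): return np.array([np.sin(phi),-np.cos(phi)])
def u2(phi): return np.array([np.cos(phi),np.sin(phi)])
def phi_of(th): return np.interp(th,[.4,1.4,2.0,2.6,3.14],[.6,.6,.5,.35,.15])
def tip(th,rho=.105,ext=.015,phi=None):
    phi=phi_of(th) if phi is None else phi
    if phi+th<np.pi/2:
        e=np.array([-.125*np.cos(th),.02+.125*np.sin(th)]); A=e+ext*d2(phi)-HT*u2(phi)
        return A,phi
    c=np.array([-rho*np.cos(th),.02+rho*np.sin(th)]); return c-HT*u2(phi),phi
def tcp(T,phi,yb=0.):
    t=T-TIP*d2(phi); return O+X*t[0]+Y*yb+np.array([0,0,t[1]]),Rtool(phi)
E
python3 - <<'E'
from leaf import *; from fk import *
np.set_printoptions(precision=3,suppress=True)
q=np.array(S[2][0])
L=[(np.array([-.19,.2]),.6),(np.array([-.17,.055]),.6),(np.array([-.125,.055]),.6)]
L+=[tip(t) for t in np.linspace(.5,3.14,14)]
for T,ph in L:
    p,R=tcp(T,ph); q,e=ik(p,R,q); print(T,round(ph,2),p,"q",q,"e",round(e,4))
E
```

```text
[-0.19  0.2 ] 0.6 [ 0.388 -0.044  0.185] q [-0.72  -0.305  2.317  0.605  0.775  0.426] e 0.0
[-0.17   0.055] 0.6 [ 0.407 -0.043  0.04 ] q [-0.644  0.092  2.601  1.653  0.376 -0.7  ] e 0.0
[-0.125  0.055] 0.6 [ 0.452 -0.04   0.04 ] q [-0.515  0.145  2.519  1.704  0.315 -0.631] e 0.0
[-0.11   0.061] 0.6 [ 0.467 -0.039  0.046] q [-0.482  0.142  2.48   1.607  0.296 -0.5  ] e 0.0
[-0.096  0.082] 0.6 [ 0.481 -0.038  0.067] q [-0.453  0.103  2.419  1.292  0.293 -0.145] e 0.0
[-0.078  0.1  ] 0.6 [ 0.5   -0.037  0.085] q [-0.421  0.085  2.357  1.056  0.305  0.128] e 0.0
[-0.056  0.108] 0.6 [ 0.521 -0.036  0.093] q [-0.387  0.099  2.306  0.943  0.307  0.274] e 0.0
[-0.036  0.115] 0.6 [ 0.541 -0.035  0.1  ] q [-0.36   0.112  2.259  0.843  0.314  0.399] e 0.0
[-0.015  0.119] 0.58 [ 0.562 -0.033  0.104] q [-0.328  0.135  2.2    0.689  0.334  0.579] e 0.0
[0.006 0.118] 0.55 [ 0.582 -0.032  0.103] q [-0.297  0.168  2.133  0.528  0.369  0.763] e 0.0
[0.026 0.113] 0.51 [ 0.602 -0.031  0.098] q [-0.27   0.207  2.072  0.417  0.404  0.893] e 0.0
[0.045 0.104] 0.47 [ 0.62  -0.03   0.088] q [-0.245  0.252  2.009  0.318  0.451  1.007] e 0.0
[0.062 0.092] 0.42 [ 0.636 -0.029  0.075] q [-0.224  0.3    1.948  0.239  0.503  1.098] e 0.0
[0.076 0.076] 0.37 [ 0.649 -0.028  0.059] q [-0.207  0.349  1.893  0.183  0.551  1.164] e 0.0
[0.086 0.058] 0.3 [ 0.658 -0.027  0.041] q [-0.191  0.402  1.833  0.127  0.619  1.226] e 0.0
[0.092 0.039] 0.23 [ 0.663 -0.027  0.021] q [-0.176  0.456  1.772  0.082  0.696  1.276] e 0.0
[0.094 0.019] 0.15 [ 0.664 -0.027  0.001] q [-0.165  0.508  1.72   0.048  0.768  1.312] e 0.0
```

```bash
sed -i 's/\[.4,1.4,2.0,2.6,3.14\],\[.6,.6,.5,.35,.15\]/[.4,2.0,2.6,3.14],[.45,.45,.35,.15]/' leaf.py
python3 - <<'E'
from rig import manip
from leaf import *; from fk import *
np.set_printoptions(precision=3,suppress=True)
q=np.array(S[2][0])
L=[(np.array([-.18,.2]),.45),(np.array([-.17,.055]),.45),(np.array([-.13,.055]),.45)]
L+=[tip(t) for t in np.linspace(.5,3.14,7)]
for T,ph in L:
    p,R=tcp(T,ph); q,e=ik(p,R,q); print(T,round(ph,2),p,"q",q,"e",round(e,4))
s=manip.get_state();p,R=cur(s)
plan(p,R,[(*tcp(*L[0]),3),(*tcp(*L[1]),7)])
E
```

```text
[-0.18  0.2 ] 0.45 [ 0.395 -0.044  0.184] q [-0.532 -0.225  2.197  0.34   0.819  0.788] e 0.0
[-0.17   0.055] 0.45 [ 0.405 -0.043  0.039] q [-0.508  0.066  2.464  0.823  0.325  0.251] e 0.0
[-0.13   0.055] 0.45 [ 0.445 -0.04   0.039] q [-0.429  0.12   2.394  0.753  0.304  0.394] e 0.0
[-0.113  0.062] 0.45 [ 0.462 -0.039  0.045] q [-0.401  0.126  2.353  0.665  0.32   0.509] e 0.0
[-0.077  0.103] 0.45 [ 0.498 -0.037  0.086] q [-0.352  0.093  2.224  0.421  0.442  0.811] e 0.0
[-0.03   0.118] 0.45 [ 0.545 -0.034  0.102] q [-0.301  0.135  2.116  0.334  0.49   0.946] e 0.0
[0.016 0.117] 0.45 [ 0.591 -0.032  0.101] q [-0.262  0.199  2.033  0.293  0.498  1.019] e 0.0
[0.057 0.097] 0.41 [ 0.631 -0.029  0.08 ] q [-0.225  0.29   1.942  0.223  0.529  1.113] e 0.0
[0.084 0.061] 0.31 [ 0.657 -0.028  0.044] q [-0.193  0.393  1.843  0.136  0.606  1.216] e 0.0
[0.094 0.019] 0.15 [ 0.664 -0.027  0.001] q [-0.165  0.508  1.72   0.048  0.768  1.312] e 0.0
1 [0.004, 0.021, 0.044] [-0.46, -0.02, -0.06] -> [ 0.39  -0.04   0.223]
2 [0.004, 0.019, 0.045] [-0.46, -0.02, -0.06] -> [ 0.393 -0.042  0.204]
3 [0.005, 0.018, 0.047] [-0.46, -0.02, -0.06] -> [ 0.395 -0.044  0.184]
4 [-0.0, 0.019, 0.048] [-0.0, -0.0, 0.0] -> [ 0.397 -0.044  0.163]
5 [-0.0, 0.019, 0.048] [-0.0, -0.0, 0.0] -> [ 0.398 -0.043  0.142]
6 [-0.0, 0.019, 0.048] [-0.0, -0.0, 0.0] -> [ 0.4   -0.043  0.122]
7 [-0.0, 0.02, 0.048] [-0.0, -0.0, 0.0] -> [ 0.401 -0.043  0.101]
8 [-0.0, 0.019, 0.048] [-0.0, -0.0, 0.0] -> [ 0.402 -0.043  0.08 ]
9 [-0.0, 0.02, 0.048] [-0.0, -0.0, 0.0] -> [ 0.404 -0.043  0.06 ]
10 [-0.001, 0.019, 0.049] [-0.0, -0.0, 0.0] -> [ 0.405 -0.043  0.039]
```

send_rows(
  delta_pos=[
    [0.004, 0.021, 0.044],
    [0.004, 0.019, 0.045],
    [0.005, 0.018, 0.047],
    [0, 0.019, 0.048],
    [0, 0.019, 0.048],
  ],
  angular=[
    [-0.46, -0.02, -0.06],
    [-0.46, -0.02, -0.06],
    [-0.46, -0.02, -0.06],
    [0, 0, 0],
    [0, 0, 0],
  ],
)

```text
clock: 8.73
position: [0.4022, -0.0375, 0.1417]
ee_rot: [-0.164, 0.716, -0.662, 0.151]
contact_force: [0.3, 0.1, -0.6]
width: -0.0001
```

send_rows(
  delta_pos=[
    [0, 0.019, 0.048],
    [0, 0.02, 0.048],
    [0, 0.019, 0.048],
    [0, 0.02, 0.048],
    [0, 0, 0],
  ],
  angular=[
    [0, 0, 0],
    [0, 0, 0],
    [0, 0, 0],
    [0, 0, 0],
    [0, 0, 0],
  ],
)

```text
clock: 9.15
position: [0.4039, -0.0349, 0.0558]
ee_rot: [-0.163, 0.716, -0.663, 0.146]
contact_force: [-0.8, 1.3, -0.3]
width: -0.0
```

Run:
```python
from rig import manip
from leaf import *
s=manip.get_state();p,R=cur(s);print(s['clock'],p,R.apply([0,0,1]),s['qpos'],s['contact_force'])
def mark(n,sl,f,out):
    c=manip.calibration(n);im=manip.get_image(n)
    y0,y1,x0,x1=sl;im=cv2.resize(im[y0:y1,x0:x1],None,fx=f,fy=f,interpolation=2)
    for d,col in((TIP,(0,0,255)),(.019,(0,255,0))):
        q=proj(c,p+R.apply([0,0,d]))[0]; cv2.circle(im,tuple(int(v) for v in ((q-[x0,y0]+.5)*f)),3,col,-1)
    cv2.imwrite(out,im)
mark("scene",(130,240,230,370),5,"pics/x9a.png");mark("side",(110,240,220,360),5,"pics/x9b.png")
```

```text
9.15 [ 0.40392815 -0.03490167  0.05584955] [ 0.42550387  0.03944993 -0.90409632] [-0.49282661  0.01903198  2.42792535  0.65860365  0.39599374  0.42760549] [-0.80607834  1.25517913 -0.33582384]
```

View pics/x9a.png

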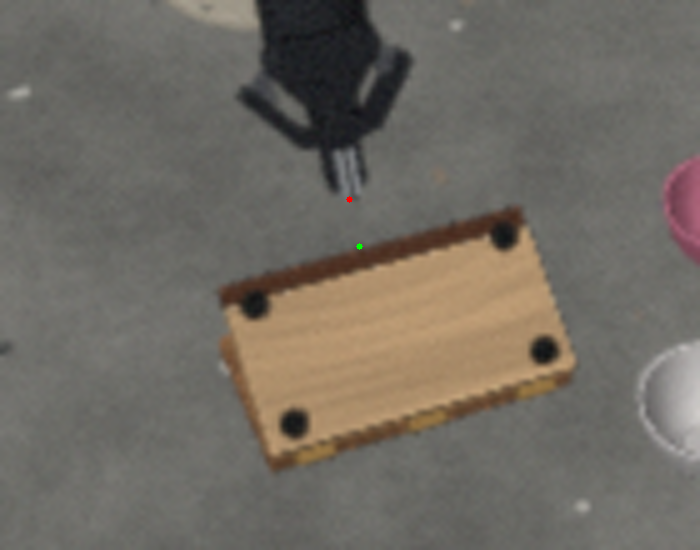

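View pics/x9b.png

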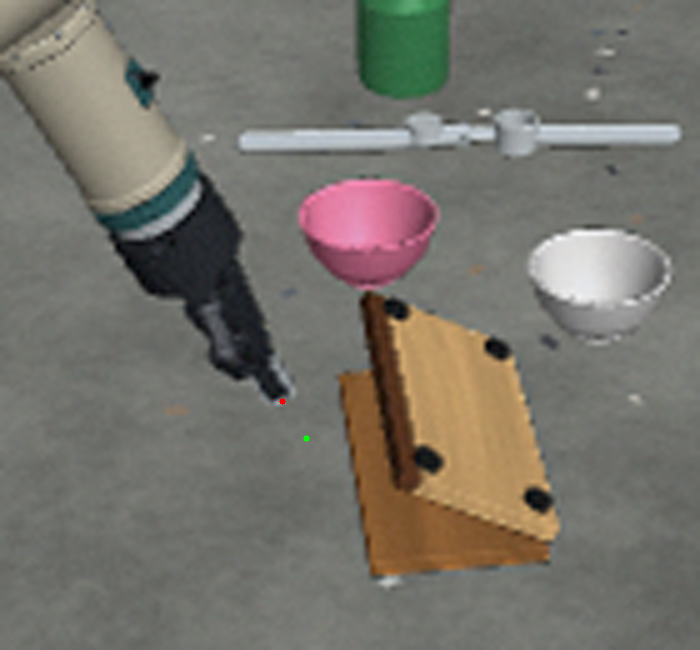

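```bash
cat > go.py <<'E'
import sys
from rig import manip
from leaf import *
def arc(t0,t1,n,pre=[],**k):
    s=manip.get_state();p,R=cur(s);b=p+R.apply([0,0,TIP])-O
    print("t",s['clock'],"tip board",(b@X).round(4),(b@Y).round(4),b[2].round(4),"F",s['contact_force'].round(1))
    plan(p,R,pre+[(*tcp(*tip(t,**k)),1) for t in (np.linspace(t0,t1,n+1)[1:] if n else [])])
E
python3 - <<'E'
from go import *
arc(.5,.9,5,pre=[(*tcp(np.array([-.15,.055]),.45),3),(*tcp(np.array([-.125,.058]),.45),2)])
E
```

```text
t 9.25 tip board -0.1686 0.0065 0.0751 F [-0.2  0.7 -0.2]
1 [0.006, -0.007, 0.022] [0.01, 0.04, 0.05] -> [ 0.413 -0.038  0.052]
2 [0.006, -0.007, 0.022] [0.01, 0.04, 0.05] -> [ 0.419 -0.04   0.045]
3 [0.005, -0.006, 0.021] [0.01, 0.04, 0.05] -> [ 0.425 -0.042  0.039]
4 [0.0, -0.03, 0.01] [0.01, 0.01, 0.01] -> [ 0.438 -0.041  0.04 ]
5 [0.0, -0.03, 0.011] [0.01, 0.01, 0.01] -> [ 0.45  -0.04   0.042]
6 [0.0, -0.051, -0.009] [-0.01, -0.01, -0.01] -> [ 0.467 -0.039  0.054]
7 [0.0, -0.022, -0.012] [0.0, 0.0, 0.0] -> [ 0.473 -0.039  0.062]
8 [0.0, -0.023, -0.01] [0.0, 0.0, 0.0] -> [ 0.479 -0.038  0.07 ]
9 [0.0, -0.024, -0.009] [0.0, 0.0, 0.0] -> [ 0.486 -0.038  0.077]
10 [0.0, -0.024, -0.006] [0.0, 0.0, 0.0] -> [ 0.494 -0.037  0.083]
```

send_rows(
  delta_pos=[
    [0.006, -0.007, 0.022],
    [0.006, -0.007, 0.022],
    [0.005, -0.006, 0.021],
    [0, -0.03, 0.01],
    [0, -0.03, 0.011],
  ],
  angular=[
    [0, 0.04, 0.05],
    [0, 0.04, 0.05],
    [0, 0.04, 0.05],
    [0, 0, 0],
    [0, 0, 0],
  ],
)

```text
clock: 9.67
position: [0.4517, -0.0408, 0.0436]
ee_rot: [-0.162, 0.71, -0.668, 0.154]
contact_force: [-0.3, -1.1, -0.3]
width: -0.0002
```

Run:
```python
from go import *
arc(.5,.9,5)
cv2.imwrite("pics/x10.png",cv2.resize(manip.get_image("side")[130:240,230:360],None,fx=5,fy=5))
```

```text
t 9.6667 tip board -0.1233 -0.0007 0.0598 F [-0.3 -1.1 -0.3]
1 [-0.002, -0.046, -0.006] [-0.01, -0.02, 0.01] -> [ 0.467 -0.039  0.054]
2 [0.0, -0.022, -0.012] [-0.0, 0.0, 0.0] -> [ 0.473 -0.039  0.062]
3 [0.0, -0.023, -0.011] [-0.0, 0.0, 0.0] -> [ 0.479 -0.038  0.07 ]
4 [0.0, -0.023, -0.008] [-0.0, 0.0, 0.0] -> [ 0.486 -0.038  0.077]
5 [0.0, -0.024, -0.006] [-0.0, 0.0, 0.0] -> [ 0.494 -0.037  0.083]
```

View pics/x10.png

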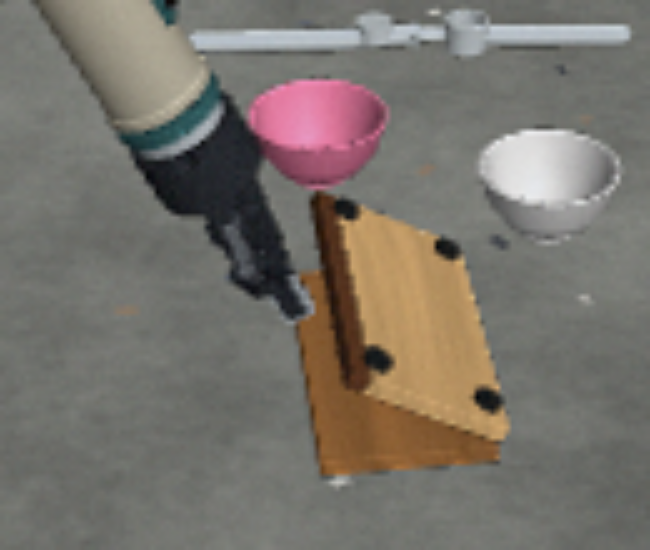

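send_rows(
  delta_pos=[
    [0, -0.025, 0.006],
    [0, -0.024, 0.006],
    [0, -0.02, -0.01],
  ],
  angular=[
    [0, 0, 0],
    [0, 0, 0],
    [0, 0, 0],
  ],
)

```text
clock: 9.97
position: [0.4737, -0.0378, 0.053]
ee_rot: [-0.161, 0.711, -0.667, 0.151]
contact_force: [-4.9, -0.9, -1.3]
width: 0.0001
```

Run:
```python
from go import *
arc(.62,1.12,5,ext=.02)
cv2.imwrite("pics/x11.png",cv2.resize(manip.get_image("side")[130:240,230:360],None,fx=5,fy=5))
```

```text
t 9.9667 tip board -0.1012 0.0009 0.0693 F [-4.9 -0.9 -1.3]
1 [0.002, -0.025, -0.017] [0.06, 0.02, 0.03] -> [ 0.48  -0.038  0.063]
2 [0.0, -0.029, -0.011] [-0.0, 0.0, 0.0] -> [ 0.488 -0.038  0.072]
3 [0.0, -0.031, -0.007] [-0.0, 0.0, 0.0] -> [ 0.498 -0.037  0.08 ]
4 [0.0, -0.03, -0.005] [-0.0, 0.0, 0.0] -> [ 0.508 -0.036  0.087]
5 [0.0, -0.032, -0.002] [-0.0, 0.0, 0.0] -> [ 0.519 -0.036  0.094]
```

View pics/x11.png

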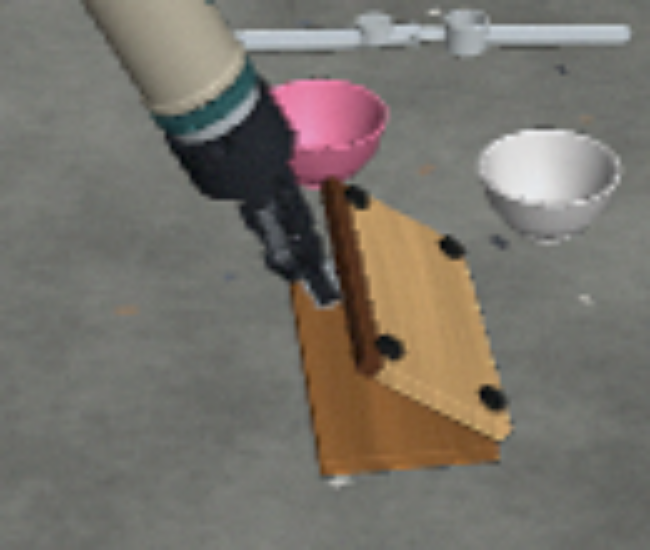

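send_rows(
  delta_pos=[
    [0.002, -0.025, -0.014],
    [0, -0.029, -0.011],
    [0, -0.031, -0.007],
    [0, -0.03, -0.005],
    [0, -0.032, -0.002],
  ],
  angular=[
    [0.06, 0.02, 0.03],
    [0, 0, 0],
    [0, 0, 0],
    [0, 0, 0],
    [0, 0, 0],
  ],
)

```text
clock: 10.43
position: [0.5198, -0.0358, 0.0937]
ee_rot: [-0.163, 0.71, -0.668, 0.153]
contact_force: [-1.7, 0.9, -2.7]
width: 0.0002
```

Run:
```python
from go import *
arc(1.12,1.92,8,rho=.105)
cv2.imwrite("pics/x12.png",cv2.resize(manip.get_image("side")[130:240,230:360],None,fx=5,fy=5))
```

```text
t 10.4333 tip board -0.0552 0.0001 0.1099 F [-1.7  0.9 -2.7]
1 [0.0, -0.025, 0.001] [-0.01, -0.0, -0.0] -> [ 0.529 -0.035  0.098]
2 [0.0, -0.026, 0.004] [-0.0, -0.0, -0.0] -> [ 0.539 -0.035  0.101]
3 [0.0, -0.025, 0.007] [-0.0, -0.0, -0.0] -> [ 0.549 -0.034  0.103]
4 [0.0, -0.025, 0.009] [-0.0, -0.0, -0.0] -> [ 0.56  -0.033  0.104]
5 [0.0, -0.024, 0.011] [-0.0, -0.0, -0.0] -> [ 0.57  -0.033  0.104]
6 [0.0, -0.022, 0.014] [-0.0, -0.0, -0.0] -> [ 0.581 -0.032  0.103]
7 [0.0, -0.021, 0.016] [-0.0, -0.0, -0.0] -> [ 0.591 -0.031  0.101]
8 [0.0, -0.019, 0.017] [-0.0, -0.0, -0.0] -> [ 0.601 -0.031  0.098]
```

View pics/x12.png

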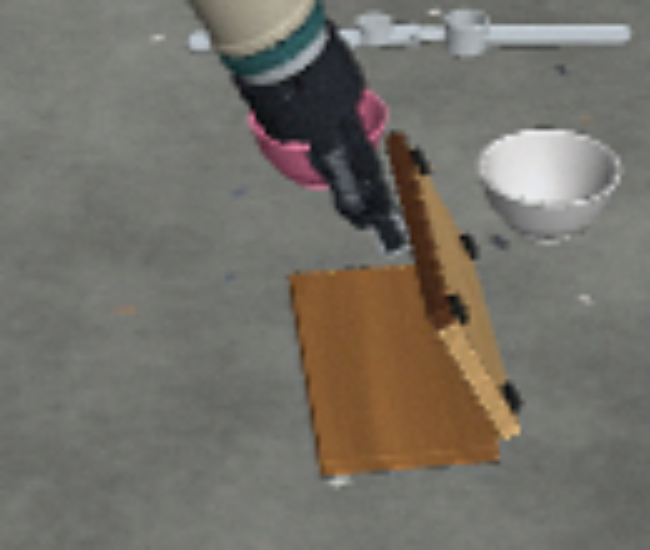

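send_rows(
  delta_pos=[
    [0, -0.025, 0.001],
    [0, -0.026, 0.004],
    [0, -0.025, 0.007],
    [0, -0.025, 0.009],
    [0, -0.024, 0.011],
  ],
  angular=[
    [0, 0, 0],
    [0, 0, 0],
    [0, 0, 0],
    [0, 0, 0],
    [0, 0, 0],
  ],
)

```text
clock: 10.9
position: [0.5726, -0.0338, 0.1043]
ee_rot: [-0.163, 0.709, -0.668, 0.155]
contact_force: [-2.1, 1.3, 1.0]
width: -0.0001
```

send_rows(
  delta_pos=[
    [0, -0.022, 0.014],
    [0, -0.021, 0.016],
    [0, -0.019, 0.017],
  ],
  angular=[
    [0, 0, 0],
    [0, 0, 0],
    [0, 0, 0],
  ],
)

```text
clock: 11.15
position: [0.6043, -0.0325, 0.0979]
ee_rot: [-0.164, 0.709, -0.668, 0.155]
contact_force: [-1.9, 1.4, 1.7]
width: 0.0001
```

Run:
```python
from go import *
arc(1.92,2.72,8,rho=.105)
cv2.imwrite("pics/x13.png",cv2.resize(manip.get_image("side")[120:240,240:400],None,fx=4.5,fy=4.5))
```

```text
t 11.15 tip board 0.0294 -0.0017 0.1141 F [-1.9  1.4  1.7]
1 [-0.004, -0.009, 0.016] [-0.11, -0.03, -0.02] -> [ 0.61  -0.031  0.094]
2 [-0.0, -0.015, 0.021] [-0.2, -0.0, 0.0] -> [ 0.619 -0.03   0.089]
3 [-0.0, -0.012, 0.022] [-0.21, -0.0, 0.0] -> [ 0.627 -0.029  0.083]
4 [-0.0, -0.011, 0.023] [-0.21, -0.0, 0.0] -> [ 0.635 -0.029  0.076]
5 [-0.0, -0.009, 0.024] [-0.21, -0.0, 0.0] -> [ 0.642 -0.029  0.069]
6 [-0.0, -0.007, 0.025] [-0.21, -0.0, 0.0] -> [ 0.648 -0.028  0.06 ]
7 [-0.0, -0.004, 0.025] [-0.26, -0.0, 0.0] -> [ 0.653 -0.028  0.052]
8 [-0.0, -0.002, 0.025] [-0.46, -0.0, 0.0] -> [ 0.657 -0.028  0.042]
```

View pics/x13.png

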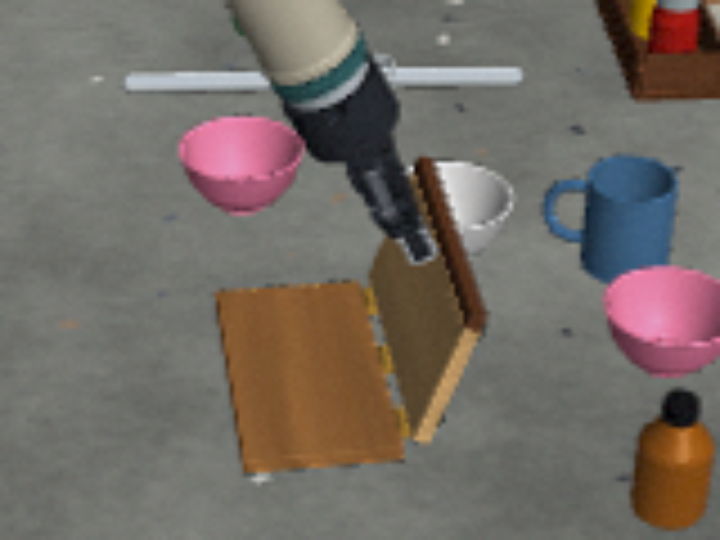

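send_rows(
  delta_pos=[
    [-0.004, -0.009, 0.016],
    [0, -0.015, 0.021],
    [0, -0.012, 0.022],
    [0, -0.011, 0.023],
    [0, -0.009, 0.024],
  ],
  angular=[
    [-0.11, 0, 0],
    [-0.2, 0, 0],
    [-0.21, 0, 0],
    [-0.21, 0, 0],
    [-0.21, 0, 0],
  ],
)

```text
clock: 11.62
position: [0.6415, -0.0286, 0.0681]
ee_rot: [-0.136, 0.715, -0.674, 0.13]
contact_force: [0.0, 0.2, 2.0]
width: -0.0001
```

send_rows(
  delta_pos=[
    [0, -0.007, 0.025],
    [0, -0.004, 0.025],
    [0, -0.002, 0.025],
  ],
  angular=[
    [-0.21, 0, 0],
    [-0.26, 0, 0],
    [-0.46, 0, 0],
  ],
)

```text
clock: 11.87
position: [0.6556, -0.0278, 0.041]
ee_rot: [-0.109, 0.719, -0.678, 0.104]
contact_force: [-0.6, 1.0, 1.7]
width: -0.0004
```

Run:
```python
from go import *
arc(2.72,3.14,5,rho=.105)
cv2.imwrite("pics/x14.png",cv2.resize(manip.get_image("side")[120:240,240:400],None,fx=4.5,fy=4.5))
```

```text
t 11.8667 tip board 0.0834 -0.0002 0.0582 F [-0.6  1.   1.7]
1 [-0.001, -0.006, 0.019] [-0.34, -0.03, -0.03] -> [ 0.66  -0.027  0.034]
2 [0.0, 0.001, 0.021] [-0.39, 0.0, 0.0] -> [ 0.662 -0.027  0.026]
3 [0.0, 0.002, 0.021] [-0.39, 0.0, 0.0] -> [ 0.663 -0.027  0.018]
4 [0.0, 0.003, 0.021] [-0.39, 0.0, 0.0] -> [ 0.664 -0.027  0.009]
5 [0.0, 0.005, 0.021] [-0.38, 0.0, 0.0] -> [ 0.663 -0.027  0.001]
```

View pics/x14.png

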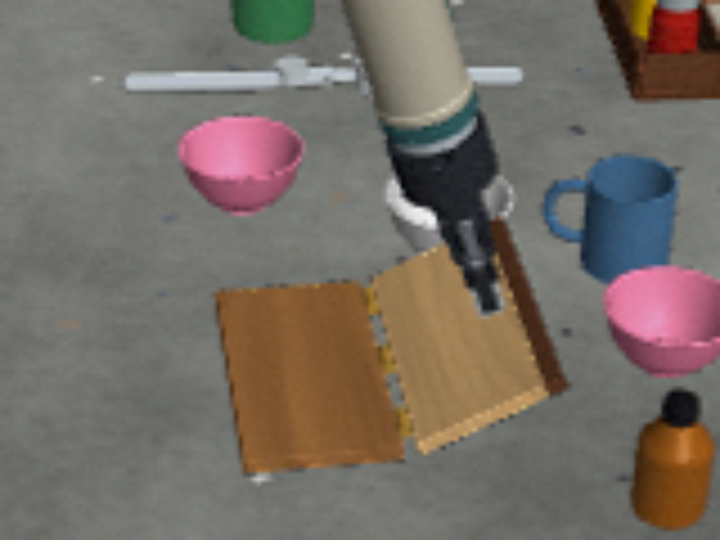

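send_rows(
  delta_pos=[
    [-0.001, -0.006, 0.019],
    [0, 0.001, 0.021],
    [0, 0.002, 0.021],
    [0, 0.003, 0.021],
  ],
  angular=[
    [-0.34, 0, 0],
    [-0.39, 0, 0],
    [-0.39, 0, 0],
    [-0.39, 0, 0],
  ],
)

```text
clock: 12.25
position: [0.6636, -0.0268, 0.0097]
ee_rot: [-0.065, 0.725, -0.683, 0.062]
contact_force: [-0.9, 1.4, 0.8]
width: -0.0003
```

send_rows(
  delta_pos=[
    [0, 0.002, 0.01],
    [0, 0.002, 0.01],
  ],
  angular=[
    [-0.2, 0, 0],
    [-0.2, 0, 0],
  ],
)

```text
clock: 12.42
position: [0.6637, -0.0269, 0.0016]
ee_rot: [-0.054, 0.726, -0.684, 0.052]
contact_force: [-0.5, -0.2, 1.0]
width: 0.0003
```

send_rows(
  delta_pos=[
    [0, 0.001, 0.005],
    [0, 0, 0],
  ],
  angular=[
    [0, 0, 0],
    [0, 0, 0],
  ],
)

```text
clock: 12.58
position: [0.664, -0.0269, 0.0007]
ee_rot: [-0.055, 0.726, -0.684, 0.053]
contact_force: [0.7, 0.2, 0.3]
width: -0.0001
```

send_rows(
  delta_pos=[
    [0, 0, 0.006],
    [0, 0, 0],
  ],
  angular=[
    [0, 0, 0],
    [0, 0, 0],
  ],
)

```text
clock: 12.75
position: [0.6641, -0.0269, 0.0003]
ee_rot: [-0.055, 0.726, -0.684, 0.053]
contact_force: [-3.1, -0.2, 12.3]
width: -0.0003
```

send_rows(
  delta_pos=[
    [0, 0, 0.006],
    [0, 0, 0],
  ],
  angular=[
    [0, 0, 0],
    [0, 0, 0],
  ],
)

```text
clock: 12.92
position: [0.6642, -0.0269, 0.0]
ee_rot: [-0.055, 0.726, -0.684, 0.053]
contact_force: [-9.2, 0.2, 24.7]
width: 0.0002
```

Run:
```python
from go import *
arc(0,0,0)
cv2.imwrite("pics/x15.png",cv2.resize(manip.get_image("side")[120:240,240:400],None,fx=4.5,fy=4.5))
```

```text
t 12.9167 tip board 0.0947 0.0002 0.0178 F [-9.2  0.2 24.7]
```

View pics/x15.png

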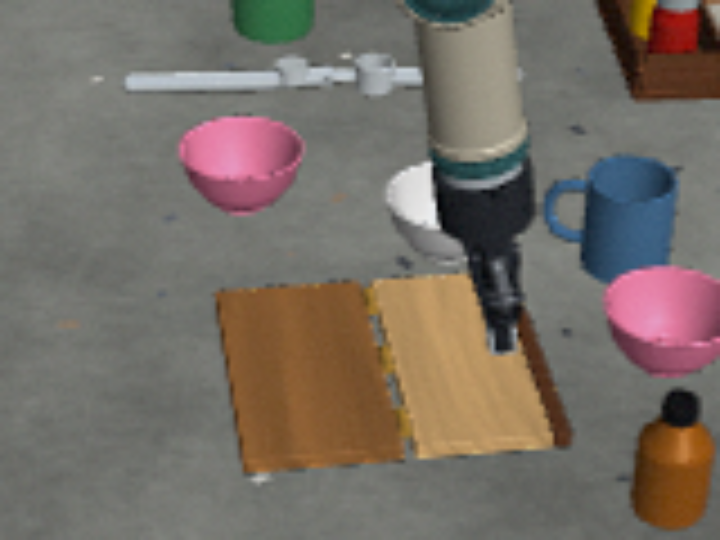

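Firm stop at 25 N with the leaf flat. Retreat straight up and check.

send_rows(
  delta_pos=[
    [0, 0, -0.03],
    [0, 0, -0.08],
    [0, 0, -0.1],
    [0, 0, -0.1],
    [0, 0, -0.1],
  ],
  angular=[
    [0, 0, 0],
    [0, 0, 0],
    [0, 0, 0],
    [0, 0, 0],
    [0, 0, 0],
  ],
)

```text
clock: 13.38
position: [0.6384, -0.0281, 0.159]
ee_rot: [-0.054, 0.726, -0.684, 0.052]
contact_force: [0.9, -0.3, 0.2]
width: 0.0
```

send_rows(
  delta_pos=[
    [0, 0.06, -0.05],
    [0, 0.08, -0.05],
    [0, 0.08, -0.03],
    [0, 0.08, 0],
    [0, 0.08, 0],
  ],
  angular=[
    [0, 0, 0],
    [0, 0, 0],
    [0, 0, 0],
    [0, 0, 0],
    [0, 0, 0],
  ],
)

```text
clock: 13.8
position: [0.4803, -0.0374, 0.187]
ee_rot: [-0.055, 0.726, -0.684, 0.053]
contact_force: [0.2, -0.7, -0.1]
width: -0.0001
```

Run:
```python
from go import *
s=manip.get_state();print(s['clock'],s['position'],s['contact_force'])
for n,(y0,y1,x0,x1) in (("scene",(150,290,250,450)),("side",(120,250,270,420))):
    c=manip.calibration(n);im=manip.get_image(n);cv2.imwrite(f"pics/fin_{n}.png",im)
    a=cv2.resize(im[y0:y1,x0:x1],None,fx=4,fy=4,interpolation=2)
    for x,y in((.125,-.11),(.125,.11)):
        for z,col in((.02,(0,0,255)),(.035,(0,255,0))):
            q=proj(c,O+X*x+Y*y+np.array([0,0,z]))[0];cv2.circle(a,tuple(int(v) for v in (q-[x0,y0]+.5)*4),2,col,-1)
    cv2.imwrite(f"pics/finc_{n}.png",a)
```

```text
13.8 [ 0.48030103 -0.03743119  0.18697007] [ 0.18578258 -0.69802802 -0.0610826 ]
```

View pics/finc_scene.png

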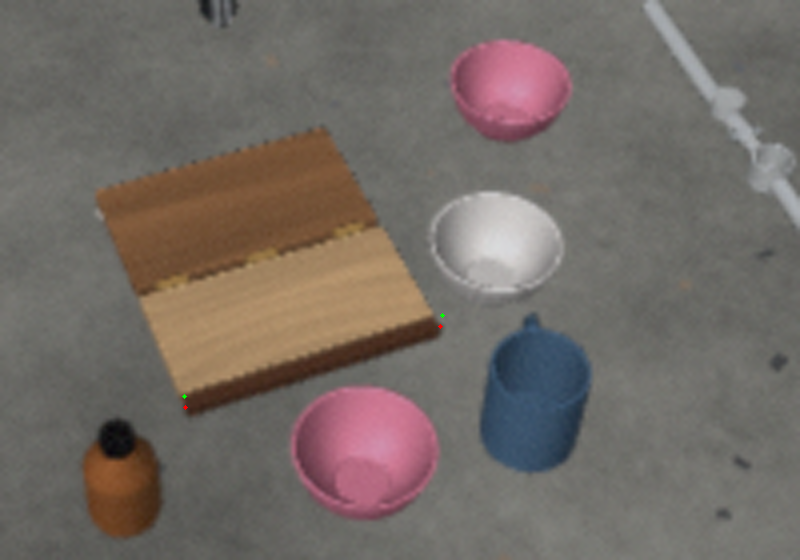

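View pics/finc_side.png

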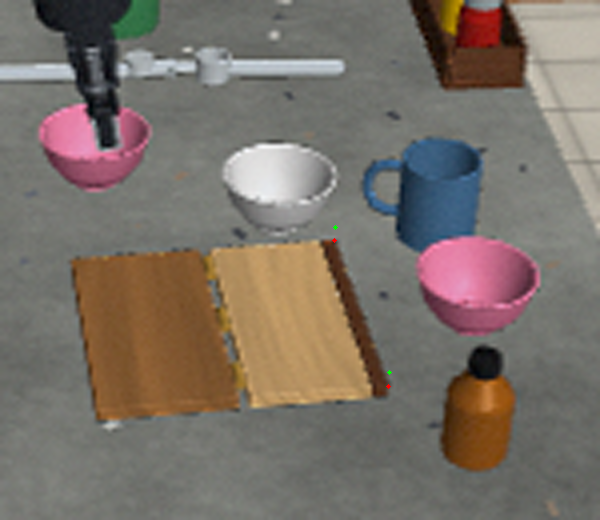

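Run:
```python
from go import *
cs=manip.calibration("scene");cd=manip.calibration("side")
for c,u in((cs,[(250+430.5/4-.4,150+242/4),(250+564/4-.4,150+244/4)]),(cd,[(270+222/4-.4,120+180/4),(270+336/4-.4,120+184/4)])):
    P=plane(c,u,.055);m=P.mean(0);print(P[:,:2],np.linalg.norm(P[0]-P[1]),"board",(m-O)@X,(m-O)@Y)
# board y datum: leaf free corners top, z=.02
for c,u in((cs,[(250+183/4-.4,150+400/4),(250+441/4-.4,150+322/4)]),):
    P=plane(c,u,.02);print([( (q-O)@X,(q-O)@Y) for q in P])
# bystanders: image difference old/new
for n in("scene","side"):
    a=cv2.imread(f"pics/{n}0.png");b=cv2.imread(f"pics/fin_{n}.png");m=(cv2.absdiff(a,b).max(2)>40).astype(np.uint8)
    k,l,st,ce=cv2.connectedComponentsWithStats(cv2.dilate(m,np.ones((3,3))));print(n,[x.tolist() for x in st[1:] if x[4]>40])
```

```text
[[0.62676469 0.09587228]
 [0.66205334 0.19930576]] 0.10928756808932107 board 0.08827012984064143 0.17550589059706934
[[0.58346982 0.13774229]
 [0.69065281 0.12426781]] 0.10802664534056736 board 0.07992550206498132 0.15940330016367768
[(np.float64(0.11960085228134658), np.float64(-0.10986172960734164)), (np.float64(0.12230496250697533), np.float64(0.11159694590055717))]
scene [[68, 0, 81, 121, 3779], [142, 0, 23, 6, 103], [237, 0, 105, 156, 7531], [306, 0, 9, 6, 46], [256, 79, 17, 31, 270], [273, 171, 118, 84, 5459]]
side [[89, 0, 215, 283, 21133], [207, 89, 5, 16, 53], [291, 155, 77, 68, 3456]]
```

Run:
```python
from go import *
cd=manip.calibration("side")
for y in (141,143,145):
    p=plane(cd,[(270+279/4-.4,120+y/4-.4)],.055)[0];print(p,(p-O)@Y-.055)
c=manip.calibration("wrist");im=manip.get_image("wrist");t=np.linspace(0,6.28,60)
for q in proj(c,np.c_[.642+.055*np.cos(t),.1485+.055*np.sin(t),0*t+.055]): cv2.circle(im,tuple(int(round(v)) for v in q),1,(0,0,255),-1)
cv2.imwrite("pics/w16.png",im)
```

```text
[0.64661431 0.20762422 0.055     ] 0.1802865030755585
[0.64615153 0.20390565 0.055     ] 0.1766035914808349
[0.64569029 0.2001994  0.055     ] 0.17293288973037488
```

View pics/w16.png

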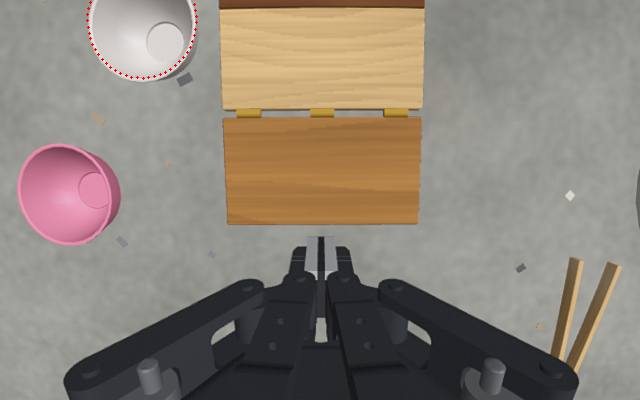

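Run:
```python
from rig import manip
s=manip.get_state();print(s['clock'],abs(s['qd']).max());print(manip.sign_off())
```

```text
13.95 0.08564770535574852
the job is handed in; nothing more can be done
None
```

I slid the white bowl clear of the leaf, turned the leaf flat on the other side, and handed the job in at about 14 s. No verdict was reported.

- **Bowl:** I pushed it along the spine with closed fingertips against its inside wall, and it stayed upright on the counter. Its centre ended about 176 mm along the spine; 160 mm was needed. The scene view, the side view's far rim edge and the wrist overlay agreed on this. One rougher reading, from the side view's rim centre row, gave 159 mm; I set it aside because that row is hard to read.
- **Leaf:** I pushed it over from under its free edge until it met a firm stop at about 25 N. After I backed off, its free corners appeared where a flat leaf's would be, to within about 5 mm.
- **Other things on the counter:** comparing pictures from before and after, only the arm, board and bowl areas had changed. At sign-off the arm was well above everything, with no contact force.

**Fingertip mismatch:** the fingertips sat about 18 mm behind the reported TCP, not 19 mm ahead of it as described. Because of this my first push passed over the bowl without touching it. I measured the offset from two views, confirmed it with the tool tilted, and used it from then on.

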